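# Change the filter cartridge and hang up the strainers

### The job

Change the filter: lift the used red-capped cartridge out of the bowl into the grey tray, stand the fresh blue-capped one upright in the bowl, then set the green hood over it and turn it clockwise until it stops with its grip bar on the red marks. Hang every half-round strainer screen that is on the bench astride the drain bar between its posts, hanging freely with one leg on each side. Leave the brass tin and the cardboard box alone.

Things in the scene. Friction and masses are not known exactly. Their poses are not given: they have to be found in the camera images.
- bowl: Grey filter bowl fixed to the bench: flange 108 mm across, 10 mm thick; on it a collar, outside diameter 62 mm, inside 55, up to 34 mm height; the flange top is the floor inside it. Origin: centre of the underside, z up. Red marks on the flange at +x and -x (hood locked), white marks 70 degrees counterclockwise of them (hood entry).
- bowl_lugs (a point): Point on the bowl's axis 22 mm above its origin, level with two lugs that stand out from the collar to radius 37 mm at the bowl's +x and -x sides (22 mm wide, 18.5 to 26.5 mm above its origin). Under each lug is a space for a hood lug, entered when the hood is turned clockwise (seen from above), and a stop.
- hood: Green hollow hood, open below, loose, 0.3 kg: diameter 88 mm, inside 82 mm, 85 mm high, black grip bar on top. Origin: centre of its rim, z up. Inside the rim two lugs (17 mm wide, 6 mm high) point inward to radius 34 mm at its +x and -x sides, below the ends of the grip bar (red ticks outside). Seated, its origin is 10 mm above the bowl's; sideways play 2 to 3 mm.
- hood_grip (a point): Middle of the hood's grip bar, 100 mm above the hood's origin; bar 60 long (along x), 12 wide, 30 high (85 to 115 mm above the origin). The hood goes down with the bar on the white marks (40 to 130 degrees counterclockwise of bowl x passes), then turns freely clockwise to the stops, bar then on the red marks (parallel to bowl x). It is the same after a half turn.
- old_cartridge: Used filter cartridge, brown with red caps and red handle, standing in the bowl at the start; 0.15 kg. Cylinder of 49 mm diameter, 45 mm high, with a handle bar on top 36 long (along its x), 12 wide, 28 high: 73 mm in all. Origin: centre of its underside, z up.
- new_cartridge: Fresh filter cartridge, white with blue caps and blue handle, standing on the bench; same shape and size as the old one. Stands in the collar with about 3 mm clearance all round, its origin 10 mm above the bowl's when seated. Its weight is low down. Any yaw will do.
- waste_tray: Grey open square tray fixed on the bench, 90 x 90 mm outside, 22 mm high, walls and floor 4 mm. Origin: centre of its underside; its sides run along its x and y.
- drain_bar: Steel drain bar on two posts, fixed: a level round bar of 16 mm diameter along its y, 220 mm between the posts' centres, bar axis 110 mm above the bench; posts 20 mm thick on round feet of 70 mm diameter. Origin: on the bench below the bar's middle.
- drain_bar_mid (a point): Middle of the bar, on its axis; y along the bar, z up.
- brass_tin: Bystander: small open brass tin, 58 mm wide, 39 mm high, loose. Origin under its centre.
- rivet_box: Bystander: small pale cardboard box, 57 x 87 x 35 mm, loose. Origin under its centre.
- screen_1: Half-round strainer screen of bright steel, an inverted U standing on two straight legs; loose, 0.12 kg; may be absent. 40 mm wide across the legs (its x), 40 long along the tunnel (its y), 65 high; sheet 4 mm, so 32 mm clear inside; lower 45 mm of the legs straight, top a half circle. Origin: centre of the underside between the feet, z up. Grip across the outside of the legs.
- screen_1_crown (a point): The underside of this screen's crown (inside top of the tunnel), 61 mm above its origin, on its middle; when hung it rests on top of the bar.
- screen_2: Half-round strainer screen of bright steel, an inverted U standing on two straight legs; loose, 0.12 kg; may be absent. 40 mm wide across the legs (its x), 40 long along the tunnel (its y), 65 high; sheet 4 mm, so 32 mm clear inside; lower 45 mm of the legs straight, top a half circle. Origin: centre of the underside between the feet, z up. Grip across the outside of the legs.
- screen_2_crown (a point): The underside of this screen's crown (inside top of the tunnel), 61 mm above its origin, on its middle; when hung it rests on top of the bar.
- screen_3: Half-round strainer screen of bright steel, an inverted U standing on two straight legs; loose, 0.12 kg; may be absent. 40 mm wide across the legs (its x), 40 long along the tunnel (its y), 65 high; sheet 4 mm, so 32 mm clear inside; lower 45 mm of the legs straight, top a half circle. Origin: centre of the underside between the feet, z up. Grip across the outside of the legs.
- screen_3_crown (a point): The underside of this screen's crown (inside top of the tunnel), 61 mm above its origin, on its middle; when hung it rests on top of the bar.

How it is judged (in metres and radians):
On the way, in this order (a step that is already met when the one before it is completed fails the run):
1. the used cartridge is in the grey tray (x of old_cartridge in the frame of waste_tray between -0.045 and 0.045 m and y of old_cartridge in the frame of waste_tray between -0.045 and 0.045 m and height (world z) of old_cartridge below 0.04 m), for 0.2 s.
2. the fresh cartridge stands in the bowl (horizontal distance between new_cartridge and bowl below 0.01 m and z of new_cartridge in the frame of bowl between 0.005 and 0.015 m and angle between new_cartridge's own z axis and vertical below 0.15 rad), for 0.2 s.
3. the hood is down over the fresh cartridge and turned home (all of step 2 and horizontal distance between hood and bowl below 0.007 m and z of hood in the frame of bowl between 0.005 and 0.014 m and angle between the x axis of hood and the x axis of bowl, either way round below 0.17 rad), for 0.2 s.
At the end, for the whole second after the job is handed in: Old cartridge in the tray; new one upright in the bowl (within 10 mm of its axis); hood down over it (within 7 mm of the axis) with its bar within 0.17 rad of the red marks; each screen present hangs astride the bar, crown on it, within 0.35 rad of upright; all at rest, bystanders within 3 cm (all of step 1 and all of step 3 and linear speed of each of old_cartridge, new_cartridge, hood below 0.02 m/s and x of screen_1_crown in the frame of drain_bar_mid between -0.012 and 0.012 m and y of screen_1_crown in the frame of drain_bar_mid between -0.1 and 0.1 m and z of screen_1_crown in the frame of drain_bar_mid between 0.003 and 0.016 m and angle between each of screen_1, screen_2, screen_3's own z axis and vertical below 0.35 rad and linear speed of each of screen_1, screen_2, screen_3 below 0.03 m/s and x of screen_2_crown in the frame of drain_bar_mid between -0.012 and 0.012 m and y of screen_2_crown in the frame of drain_bar_mid between -0.1 and 0.1 m and z of screen_2_crown in the frame of drain_bar_mid between 0.003 and 0.016 m and x of screen_3_crown in the frame of drain_bar_mid between -0.012 and 0.012 m and y of screen_3_crown in the frame of drain_bar_mid between -0.1 and 0.1 m and z of screen_3_crown in the frame of drain_bar_mid between 0.003 and 0.016 m); the robot touches nothing.
It fails at once if the brass tin is pushed more than 3 cm (distance of brass_tin from where it was at the start of the episode above 0.03 m).
It fails at once if the rivet box is pushed more than 3 cm (distance of rivet_box from where it was at the start of the episode above 0.03 m).
Of screen_1, screen_2, screen_3 only 2 to 3 are there at a start; the rules pass over those that are not, and their reading is None.
At some moment in a run one of new_cartridge may be knocked a few centimetres aside while the robot is not near it.
It also fails if it takes over 210 s, if anything falls off the work surface, if the arm or the gripper's body presses on something with over 40 N, if the wrist force passes 120 N, or if a joint passes its speed limit or range.

### The arm

A 6-joint arm with a two-finger parallel gripper is mounted at the origin on a cart in front of the work surface, level with it; the furniture and walls round the work are solid. World frame = base frame: x ahead of the robot, y to its left, z up, the work surface at z = 0. Lengths are in mm, angles in degrees, forces in N, time in s.
With the tool pointing down it reaches from about 250 to 775 mm from the base axis. Payload 4 kg.
Tool frame: the origin (TCP) lies midway between the tips of the shut fingers; the grasp point (between the pads) lies 19 mm behind it; z points along the fingers, y is the direction in which the jaws open and shut (so a half turn about z gives the same grasp; the last joint's range is limited). The gripper opens to 85 mm and grips with 20 to 120 N. Pads are 22 mm wide; open, the fingers measure 114 mm over their backs; the gripper's body (76 mm by 85 mm) begins 54 mm behind the grasp point. The pads swing forward as they close: fully open they stand 13 mm farther back than shut.
Start: joints at [64.624, 4.996, 78.535, -0, 96.463, -5.907], TCP at [183.324, 518.565, 231.341] pointing down, gripper open.
Joint ranges: [-177.83, 177.83], [-43.37, 116.18], [15.69, 146.23], [-61.86, 241.86], [9.47, 152.12], [-147.06, 147.06]. Speed limits (degrees/s): [159.86, 159.86, 180, 180, 180, 180].

### API

Orientations are given as a 3x3 rotation matrix whose columns are the frame's x, y, z axes.
In Python, from cell import arm, imaging gives the robot as it stands. The module is installed in compiled form; this text tells all that it offers.
- The arm moves only by the tool carry_out, never from a script. Its argument "plan" is a list that holds one entry, the list of rows, each a list of 4 numbers: the shift along the tool's x, y, z in m, then the turn about the tool's z in degrees. In form: [[[tx, ty, tz, turn], ...]]. A call has exactly 8 rows; each row shifts and turns the commanded pose from where the row before left it, along the tool's axes as they then stand; what a row does not reach is not made up. A row lasts 1/8 s, in which the tool goes at most 62.5 mm and 10.7 degrees, less where a joint would pass 70% of its speed; a pose out of reach is approached as far as the arm can. A call is refused whole if a number of a shift passes 0.0625 or a number of a turn 10.7, either way. A call with a gripper value outside its range is refused whole. "gripper" is the finger opening in m, from 0 to 0.0854, set as the call begins (left out, the last holds). The fingers move at their own pace and stop on an object; "newtons" is the grip in N (left out, the last holds). Time passes only in rows, so rows that do not move let the fingers close, or fill a call up. It gives the time, the measured TCP pose, the force and the opening at its end, in the units of the state.
- arm.observe(): the state, without advancing time (a new reading comes with each control period).
- imaging.snapshot(name): name is "side" or "top"; returns the picture (400x640x3 uint8, red, green, blue); there is no depth.
- imaging.calibration(name): a dict with "vfov" (degrees; the focal length in pixels is half the picture's height over the tangent of half this angle, whatever the lens; pixels are square), "cx", "cy" (the principal point, pixels), "k1" (the pictures are not rectified: a ray, as slopes to the right and down, at radius r is drawn at 1 + k1 r^2 times it, then the intrinsics apply), "xyz" and "orientation" of the camera in the world. Camera axes: x right, y down, z forward; pixel columns grow to the right and rows downward; lengths in mm; the calibration is good to about 2 mm. A picture is of the moment at which its call begins. calibration takes no time and is no camera call.
- arm.close_job(): hands the job in, once; it reports no verdict.
The state is a dict: "time_s": time; "joint_pos": joint angles; "joint_vel": joint speeds; "joint_efforts": joint torques, N m; "position": TCP position; "ee_rot": TCP orientation; "wrist_force": force on the tool from outside, world axes, zero at the start; "wrist_torque": the same for the moment, N m; "grip_width": opening from 0.0 (shut) to 1.0 (fully open).
Only numpy, scipy, OpenCV 4.12 (cv2) and the standard library are available. Lean on these libraries where they do the work, as an engineer would, in place of code of your own. Each camera call takes 0.05 s, during which the arm holds its last target.

## Working session

There is one attempt and no reset: what is moved stays moved. The work goes in short steps, Python scripts to look and compute and a tool call to move; the robot and the scene stay as the last step left them, time stands still between calls to the robot, and variables do not carry over. Pictures are saved under pics/ and viewed, and the job is handed in when it is done.

Besides the shell and the picture viewer there is one more tool, called after "Emit:" as a command line: name --argument value ..., lists and objects as JSON in quotes. carry_out: Moves the arm, as the interface text tells. Its arguments: {"type":"object","properties":{"plan":{"type":"array","items":{"type":"array","items":{"type":"array","items":{"type":"number"}}}},"gripper":{"type":"number"},"newtons":{"type":"number"}},"required":["plan"]}

```bash
mkdir -p pics; ls
python3 - <<'E'
from cell import arm, imaging
import cv2
print(arm.observe())
for n in("side","top"):
    print(n,imaging.calibration(n))
    cv2.imwrite(f"pics/{n}0.png",imaging.snapshot(n)[:,:,::-1])
E
```

```text
pics
{'time_s': 0.0, 'joint_pos': array([ 6.46254428e+01,  5.04289249e+00,  7.86253573e+01,  1.58681846e-03,
        9.64613286e+01, -5.90591030e+00]), 'joint_vel': array([-0.03159361, -0.01633432, -0.08578641, -0.12707802,  0.04906535,
        0.06209413]), 'joint_efforts': array([-4.09869826e-04, -3.51859331e+01, -3.13273716e+01, -3.04651267e-04,
        1.07901017e-02, -2.72454622e-05]), 'position': array([183.08480353, 518.11707473, 230.09758991]), 'ee_rot': array([[-9.42824913e-01,  3.33286956e-01, -9.94022470e-04],
       [ 3.33288337e-01,  9.42822760e-01, -2.03159056e-03],
       [ 2.60084376e-04, -2.24673029e-03, -9.99997442e-01]]), 'wrist_force': array([0.25907781, 0.54827672, 0.37890033]), 'wrist_torque': array([-0.06402063, -0.01454251, -0.00739003]), 'grip_width': 0.9992114542360973}
side {'vfov': 49.14303175817774, 'cx': 317.82403743188576, 'cy': 202.4395798903221, 'k1': 0.020199912897479508, 'xyz': array([393.1763668 , 908.19920355, 611.20956165]), 'orientation': array([[-0.95091043, -0.18311657,  0.24947481],
       [-0.3091941 ,  0.52837454, -0.79070813],
       [ 0.01297563, -0.82902875, -0.55905542]])}
top {'vfov': 47.686683323274735, 'cx': 325.3907654845979, 'cy': 198.96909553893667, 'k1': -0.020597942804881718, 'xyz': array([441.94887964, 171.44787773, 925.55040265]), 'orientation': array([[-0.11852051, -0.96933898,  0.21525526],
       [-0.99294187,  0.11666073, -0.02137086],
       [-0.00439623, -0.21626885, -0.97632395]])}
```

View pics/side0.png

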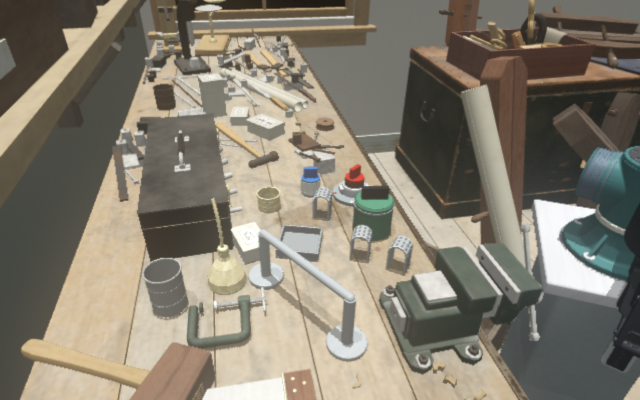

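View pics/top0.png

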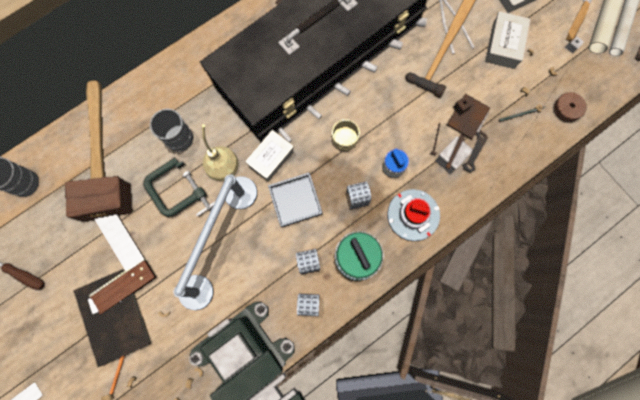

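```bash
cat > h.py <<'E'
from cell import arm, imaging
import cv2, numpy as np
CAL={n:imaging.calibration(n) for n in("side","top")}
def proj(n,p):
    c=CAL[n]; f=200/np.tan(np.radians(c['vfov']/2))
    q=np.asarray(c['orientation']).T@(np.asarray(p,float)-c['xyz'])
    s=q[:2]/q[2]; s=s*(1+c['k1']*(s@s))
    return np.array([c['cx'],c['cy']])+f*s
def ray(n,uv):
    c=CAL[n]; f=200/np.tan(np.radians(c['vfov']/2))
    d=(np.asarray(uv,float)-[c['cx'],c['cy']])/f
    s=d.copy()
    for _ in range(20): s=d/(1+c['k1']*(s@s))
    return np.asarray(c['xyz'],float), np.asarray(c['orientation'])@np.array([s[0],s[1],1])
def pl(n,uv,z):
    o,d=ray(n,uv); return o+d*(z-o[2])/d[2]
def two(a,b):
    (o1,d1),(o2,d2)=ray("top",a),ray("side",b)
    d1/=np.linalg.norm(d1);d2/=np.linalg.norm(d2)
    t=np.linalg.lstsq(np.stack([d1,-d2],1),o2-o1,rcond=None)[0]
    A=o1+t[0]*d1;B=o2+t[1]*d2
    return (A+B)/2,np.linalg.norm(A-B)
def crop(img,x0,y0,x1,y1,k,fn):
    c=cv2.resize(img[y0:y1,x0:x1],None,fx=k,fy=k,interpolation=cv2.INTER_CUBIC)
    cv2.imwrite(fn,c[:,:,::-1])
E
python3 - <<'E'
from h import *
t=imaging.snapshot("top");s=imaging.snapshot("side")
np.save("t0.npy",t);np.save("s0.npy",s)
crop(t,260,120,460,320,3,"pics/tc0.png")
crop(t,140,120,300,320,3,"pics/tc1.png")
crop(s,220,150,420,300,4,"pics/sc0.png")
print(proj("top",[0,0,0]),proj("side",[0,0,0]))
for z in(0,): print(proj("top",arm.observe()['position']),proj("side",arm.observe()['position']))
E
```

```text
[450.03510868 533.59018328] [614.72878065 247.81304229]
[100.56765574 518.53045348] [615.33659554 342.08266667]
```

View pics/tc0.png

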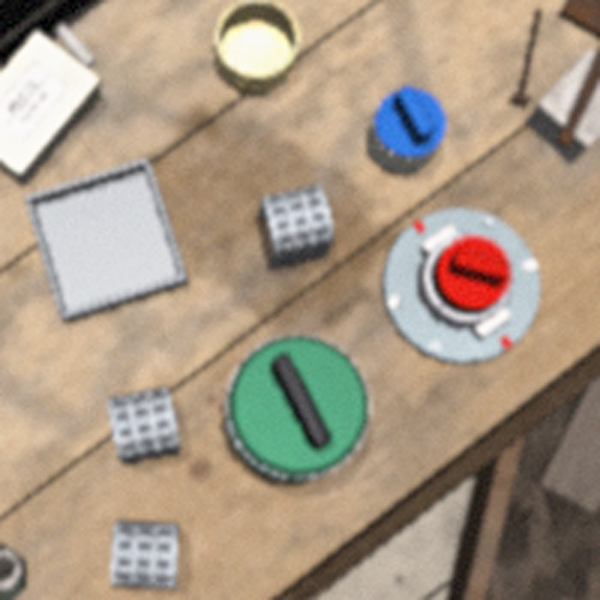

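View pics/tc1.png

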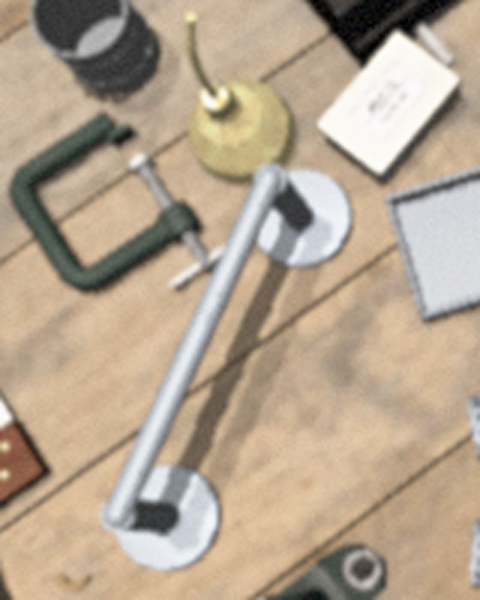

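View pics/sc0.png

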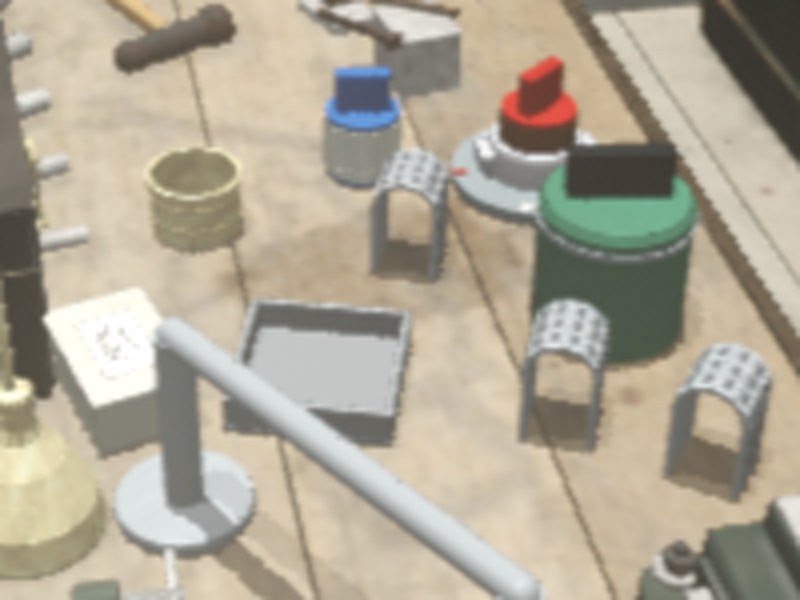

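```bash
cat > meas.py <<'E'
from h import *
def comps(mask,amin):
    n,l,st,ce=cv2.connectedComponentsWithStats(mask.astype(np.uint8))
    return [(st[i],ce[i],l==i) for i in range(1,n) if st[i][4]>=amin]
def plane_pts(n,m,z):
    v,u=np.nonzero(m); return np.array([pl(n,(a,b),z)[:2] for a,b in zip(u,v)])
def hullfill(m):
    v,u=np.nonzero(m); h=cv2.convexHull(np.stack([u,v],1).astype(np.int32))
    o=np.zeros(m.shape,np.uint8); cv2.fillPoly(o,[h],1); return o>0
def rect(n,m,z):
    P=plane_pts(n,m,z).astype(np.float32)
    return cv2.minAreaRect(P)
def hsv(i): return cv2.cvtColor(i,cv2.COLOR_RGB2HSV).astype(int)
E
python3 - <<'E'
from meas import *
t=np.load("t0.npy");s=np.load("s0.npy")
H=hsv(t);h,S,V=H[...,0],H[...,1],H[...,2]
def rep(name,m,z,n="top"):
    for st,ce,mm in comps(m,40):
        f=hullfill(mm);P=plane_pts(n,f,z);c=P.mean(0)
        print(name,st,ce.round(1),"c",c.round(1),"eqdia",round(np.sqrt(4/np.pi*cv2.contourArea(cv2.convexHull(P.astype(np.float32)))),1), "pca", [round(float(x),2) for x in np.sqrt(np.linalg.eigvalsh(np.cov(P.T)))])
yy,xx=np.mgrid[:400,:640]
roi=(xx>260)&(xx<460)&(yy>120)&(yy<320)
rep("green",roi&(h>65)&(h<90)&(S>110)&(V>110),85)
rep("blue",roi&(h>95)&(h<120)&(S>170)&(V>130),45)
rep("red",roi&((h<8)|(h>172))&(S>150)&(V>150)&(xx>400)&(xx<432)&(yy>195)&(yy<225),55)
for z in(0,10):rep("flange%d"%z,roi&(h>85)&(h<115)&(S>20)&(S<90)&(V>120)&(xx>385)&(xx<445)&(yy>185),z)
print(t[215,392],t[225,430],t[210,290])
# red ticks
for st,ce,mm in comps(roi&((h<10)|(h>170))&(S>100)&(V>120)&(xx>385),3): print(st,ce,pl("top",ce,10)[:2])
# side
H2=hsv(s);h2,S2,V2=H2[...,0],H2[...,1],H2[...,2]
E
```

```text
green [ 337  233   44   44 1233] [358.8 255.2] c [514.8 104. ] eqdia 80.6 pca [20.39, 20.49]
blue [386 150  21  22 294] [396.1 160.5] c [6.984e+02 2.000e-01] eqdia 43.2 pca [10.92, 11.47]
red [406 199  24  24 374] [417.3 210.5] c [589.3 -23.8] eqdia 45.7 pca [11.62, 12.01]
flange0 [388 191  51  49 798] [410.8 216.9] c [590.4 -25.6] eqdia 103.7 pca [26.04, 26.44]
flange10 [388 191  51  49 798] [410.8 216.9] c [588.8 -23.4] eqdia 102.5 pca [25.76, 26.16]
[192 204 209] [205 212 218] [215 216 220]
[398 193   3   4  10] [399.  194.5] [634.97962611  -1.46703011]
[405 199  25  24 426] [417.42723005 210.40140845] [597.18548255 -34.02618024]
[427 232   4   5  12] [428.5 234. ] [546.10526214 -48.52335671]
```

Run:
```python
from meas import *
t=np.load("t0.npy");s=np.load("s0.npy")
H=hsv(t);h,S,V=H[...,0],H[...,1],H[...,2]
yy,xx=np.mgrid[:400,:640]
def fitrect(n,m,z,nm):
    cs=comps(m,25)
    for st,ce,mm in cs:
        P=plane_pts(n,mm,z); c=P.mean(0); w,v=np.linalg.eigh(np.cov(P.T)); r=cv2.minAreaRect(P.astype(np.float32))
        print(nm,st,"c",c.round(1),"ang",round(np.degrees(np.arctan2(v[1,1],v[0,1]))%180,1),"lens",(np.sqrt(12*w)).round(1), "rect",np.round(r[0],1),np.round(r[1],1))
def box(a,b,c,d): return (xx>a)&(xx<c)&(yy>b)&(yy<d)
fitrect("top",box(340,235,380,275)&(V<80),115,"hoodbar")
fitrect("top",box(386,150,407,170)&(V<110),73,"newbar")
fitrect("top",box(406,200,432,222)&(V<110),83,"oldbar")
g=t.astype(int).sum(2)
print(t[205:216:2,412:424:3].tolist()); print(t[155:166:2,390:402:3].tolist())
H2=hsv(s);h2,S2,V2=H2[...,0],H2[...,1],H2[...,2]
fitrect("side",box(361,185,389,200)&(V2<70),100,"hoodbar-side")
for nm,m in (("blue",box(295,160,325,185)&(h2>95)&(h2<125)&(S2>130)),("red",box(340,160,370,190)&((h2<10)|(h2>170))&(S2>140))):
    for st,ce,mm in comps(m,20): print(nm,st,ce)
crop(s,290,150,400,250,7,"pics/sc1.png")
crop(t,330,140,440,280,5,"pics/tc2.png")
```

```text
hoodbar [351 239  19  30 155] c [513.2 105.2] ang 20.6 lens [13.8 57.8] rect [514.1 104.9] [57.1 12.1]
newbar [392 153  10  15  42] c [689.    5.7] ang 22.0 lens [ 5.9 33.5] rect [690.7   6.9] [32.1  7.3]
oldbar [410 208  17   7  40] c [583.2 -17.9] ang 65.1 lens [ 4.6 32.8] rect [583.1 -18. ] [31.5  4.4]
[[[191, 32, 18], [229, 37, 16], [221, 33, 21], [216, 39, 38]], [[179, 31, 24], [219, 32, 24], [232, 35, 29], [228, 27, 14]], [[79, 15, 10], [130, 27, 22], [184, 30, 21], [219, 34, 26]], [[123, 27, 13], [74, 9, 11], [73, 18, 18], [115, 29, 20]], [[229, 34, 30], [200, 32, 28], [152, 26, 19], [91, 10, 3]], [[234, 40, 26], [235, 37, 25], [229, 33, 24], [215, 29, 23]]]
[[[39, 96, 179], [7, 29, 63], [49, 119, 219], [59, 124, 224]], [[46, 114, 212], [27, 41, 76], [45, 93, 168], [58, 130, 231]], [[53, 127, 227], [36, 74, 137], [30, 56, 102], [56, 129, 231]], [[58, 126, 227], [45, 100, 185], [4, 28, 59], [49, 114, 206]], [[53, 124, 224], [52, 119, 221], [19, 46, 85], [43, 84, 150]], [[55, 126, 228], [51, 123, 227], [32, 78, 149], [13, 30, 65]]]
hoodbar-side [362 189  27  10 241] c [516.3 110.7] ang 31.0 lens [36.6 57.4] rect [514.4 111.2] [60.2 35.9]
blue [303 178  16   4  38] [310.94736842 179.26315789]
red [350 165  10   6  36] [354.77777778 167.52777778]
red [346 173  18   9 106] [354.6509434 177.5754717]
```

View pics/sc1.png

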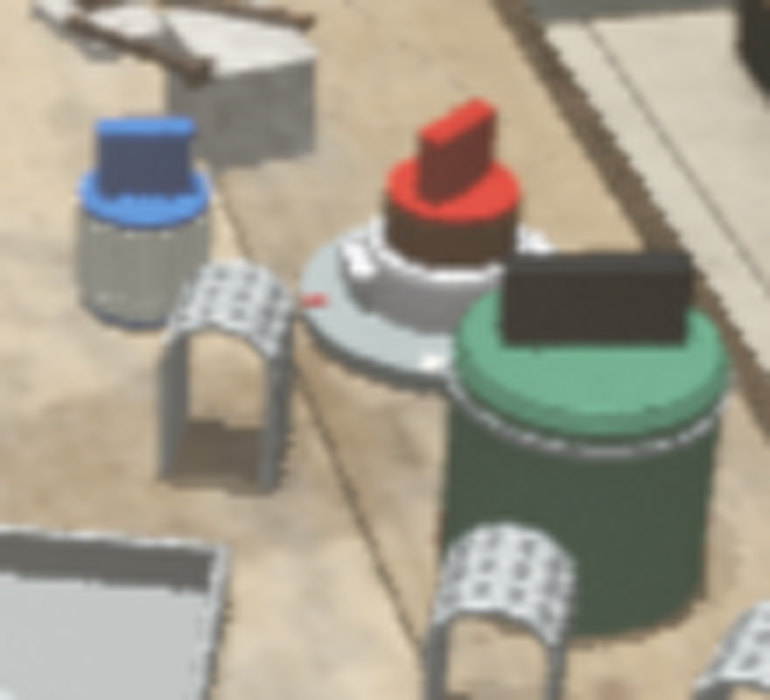

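View pics/tc2.png

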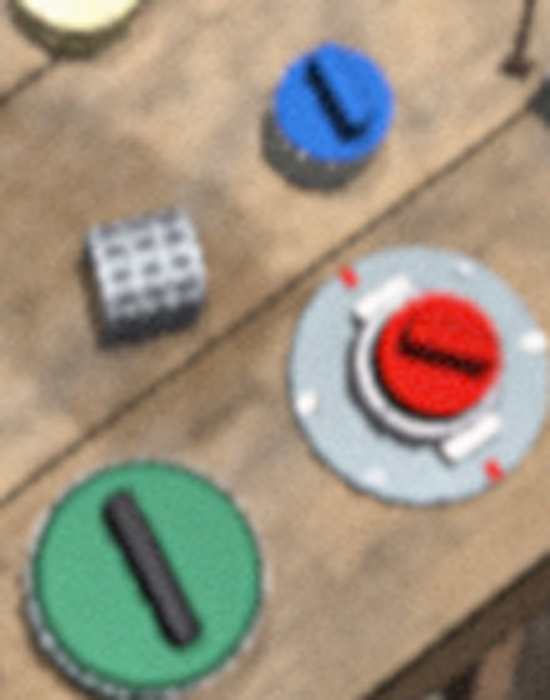

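Run:
```python
from meas import *
def seg(nm,n,a,b,z):
    A,B=pl(n,a,z),pl(n,b,z); d=(B-A)[:2]
    print(nm,"mid",((A+B)/2)[:2].round(1),"len",np.linalg.norm(d).round(1),"ang",round(np.degrees(np.arctan2(d[1],d[0]))%180,1))
    return A,B
c1=lambda x,y:(290+x/7,150+y/7)
c0=lambda x,y:(220+x/4,150+y/4)
seg("old side","side",c1(425,135),c1(490,105),83)
seg("new side","side",c1(97,127),c1(195,127),73)
seg("hood side","side",c1(505,262),c1(690,262),115)
t=np.load("t0.npy");
for nm,a,b in(("A",c1(165,478),c1(280,490)),("B",c0(522,440),c0(597,447)),("C",c0(668,475),c0(743,495))):
    A,B=seg(nm,"side",a,b,0); d=(B-A)[:2];d/=np.linalg.norm(d); n=np.array([d[1],-d[0]]); 
    if n[1]>0:n=-n
    print("  ctr",((A+B)/2)[:2]+20*n)
tt=lambda x,y:(140+x/3,120+y/3)
seg("bar top","top",tt(270,175),tt(118,515),112)
seg("bar feet","top",tt(305,218),tt(168,518),3)
seg("bar side","side",c0(172,330),(350,297),112)
# tray corners
tc=lambda x,y:(260+x/3,120+y/3)
cs=[pl("top",tc(*p),22)[:2] for p in((30,200),(148,160),(186,282),(66,317))]
print("tray",np.mean(cs,0),[np.linalg.norm(cs[i]-cs[i-1]).round(1) for i in range(4)],np.degrees(np.arctan2(*(cs[1]-cs[0])[::-1])))
# screen tops
g=t.astype(int);H=hsv(t)
yy,xx=np.mgrid[:400,:640]
for nm,(a,b,c,d) in dict(A=(345,178,375,212),B=(293,245,323,276),C=(293,288,323,320)).items():
    m=(xx>a)&(xx<c)&(yy>b)&(yy<d)&(H[...,1]<45)
    for st,ce,mm in comps(m,60):
        f=hullfill(mm);P=plane_pts("top",f,55);r=cv2.minAreaRect(P.astype(np.float32));print(nm,st,P.mean(0).round(1),np.round(r[0],1),np.round(r[1],1),r[2])
for k in "ABC": pass
crop(t,285,175,385,320,5,"pics/tc3.png")
```

```text
old side mid [589.6 -16.8] len 32.8 ang 60.0
new side mid [696.9   7.4] len 34.8 ang 19.3
hood side mid [515.8 111.2] len 56.8 ang 19.2
A mid [635.3 107.9] len 39.3 ang 9.0
  ctr [638.37592204  88.12523006]
B mid [515.4 222.6] len 39.1 ang 10.9
  ctr [519.19629037 202.96198268]
C mid [437.9 229.2] len 38.7 ang 176.5
  ctr [436.69866924 209.267051  ]
bar top mid [583.5 377.8] len 222.4 ang 151.9
bar feet mid [582.6 377.8] len 222.1 ang 151.1
bar side mid [584.5 382.2] len 219.6 ang 151.5
tray [646.85725693 211.88602908] [np.float64(85.4), np.float64(85.6), np.float64(89.6), np.float64(84.2)] -77.46193516387059
A [347 181  24  29 516] [635.   86.2] [634.6  85.4] [49.9 49.1] 7.393720626831055
B [295 249  25  25 484] [517.4 201.2] [517.3 201. ] [43.7 44.4] 4.404027462005615
C [296 294  24  22 485] [436.6 209.4] [436.6 209.7] [43.2 38.5] 83.22299194335938
```

View pics/tc3.png

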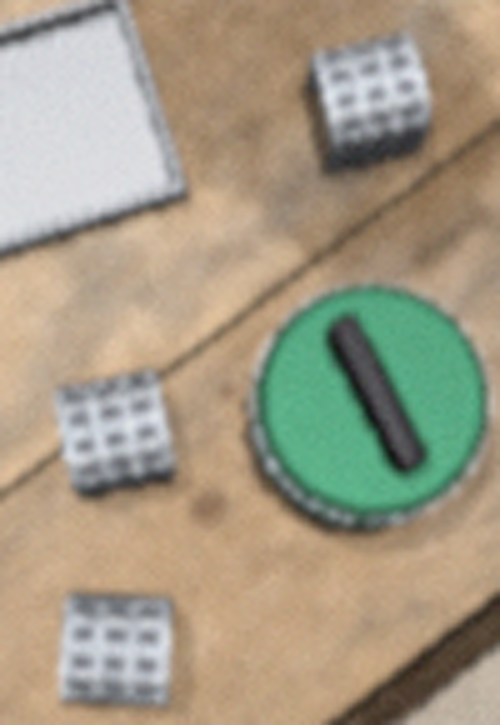

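```bash
cat > go.py <<'E'
import sys
from cell import arm
import numpy as np
s=arm.observe();R=s['ee_rot'];p=s['position']
psi=np.degrees(np.arctan2(R[1,1],R[0,1]))
print("t",round(s['time_s'],2),"pos",p.round(1),"psi",round(psi,1),"tilt",np.round(R[:2,2],3),"F",s['wrist_force'].round(1),"grip mm",round(s['grip_width']*85.4,1),"j6",s['joint_pos'][5].round(1))
if len(sys.argv)>1:
    x,y,z,a=map(float,sys.argv[1:5])
    if len(sys.argv)>5: p=p # 
    d=R.T@(np.array([x,y,z])-p)
    print("shift tool (m)",(d/1000).round(4),"turn",round(-((a-psi+180)%360-180),1))
E
python3 go.py 589.3 -23.5 230 -28
```

```text
t 0.2 pos [183.2 518.3 230.6] psi 70.5 tilt [-0.001 -0.001] F [0.2 0.8 0.1] grip mm 85.4 j6 -5.9
shift tool (m) [-0.5635 -0.3755  0.001 ] turn 98.5
```

Emit:
carry_out --plan '[[[-0.0403, -0.0268, 0, 0], [-0.0403, -0.0268, 0, 0], [-0.0403, -0.0268, 0, 0], [-0.0403, -0.0268, 0, 0], [-0.0403, -0.0268, 0, 0], [-0.0403, -0.0268, 0, 0], [-0.0403, -0.0268, 0, 0], [-0.0403, -0.0268, 0, 0]]]' --gripper 0.045 --newtons 60

```text
time_s: 1.2
position: [416.5, 207.6, 231.2]
ee_rot: [[-0.943, 0.333, 0.0], [0.333, 0.943, 0.0], [-0.0, 0.0, -1.0]]
wrist_force: [0.4, -0.1, -1.2]
grip_width: 0.53
```

Emit:
carry_out --plan '[[[-0.0403, -0.0268, 0, 0], [-0.0403, -0.0268, 0, 0], [-0.0403, -0.0268, 0, 0], [-0.0403, -0.0268, 0, 0], [-0.0403, -0.0268, 0, 0], [-0.0403, -0.0268, 0, 0], [0, 0, 0, 10], [0, 0, 0, 10]]]'

```text
time_s: 2.2
position: [590.4, -24.1, 230.4]
ee_rot: [[-0.767, 0.641, -0.002], [0.641, 0.767, 0.0], [0.001, -0.001, -1.0]]
wrist_force: [-0.6, 0.4, 0.6]
grip_width: 0.528
```

Emit:
carry_out --plan '[[[0, 0, 0, 10], [0, 0, 0, 10], [0, 0, 0, 10], [0, 0, 0, 10], [0, 0, 0, 10], [0, 0, 0, 10], [0, 0, 0, 10], [0, 0, 0, 8.5]]]'

```text
time_s: 3.2
position: [590.1, -23.2, 230.9]
ee_rot: [[0.473, 0.881, -0.001], [0.881, -0.473, 0.0], [-0.0, -0.001, -1.0]]
wrist_force: [-0.4, 0.1, -0.7]
grip_width: 0.525
```

```bash
python3 go.py 589.3 -23.5 58 -28
```

```text
t 3.2 pos [590.1 -23.2 230.9] psi -28.3 tilt [-0.001  0.   ] F [-0.4  0.1 -0.7] grip mm 44.8 j6 20.5
shift tool (m) [-0.0006 -0.0004  0.1729] turn -0.3
```

Emit:
carry_out --plan '[[[0, 0, 0.03, 0], [0, 0, 0.03, 0], [0, 0, 0.03, 0], [0, 0, 0.03, 0], [0, 0, 0.02, 0], [0, 0, 0, 0], [0, 0, 0, 0], [0, 0, 0, 0]]]'

```text
time_s: 4.2
position: [591.2, -23.3, 93.0]
ee_rot: [[0.469, 0.883, 0.003], [0.883, -0.469, -0.0], [0.001, 0.003, -1.0]]
wrist_force: [-0.2, 0.5, 1.4]
grip_width: 0.526
```

```bash
python3 - <<'E'
from h import *
crop(imaging.snapshot("top"),330,120,470,280,4,"pics/a1.png");crop(imaging.snapshot("side"),280,100,400,220,5,"pics/a2.png")
E
python3 go.py 589.3 -23.5 58 -28
```

```text
t 4.3 pos [590.9 -23.3  92.6] psi -28.0 tilt [ 0.002 -0.   ] F [-0.5 -0.2 -0.9] grip mm 44.9 j6 20.2
shift tool (m) [-0.001  -0.0014  0.0346] turn 0.0
```

View pics/a1.png

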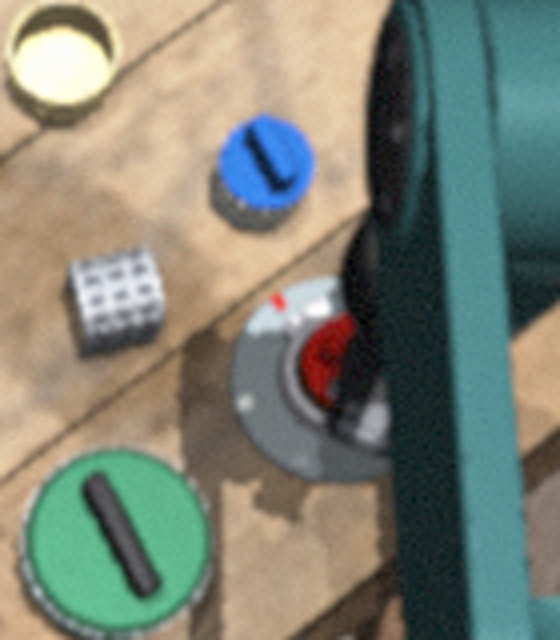

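View pics/a2.png

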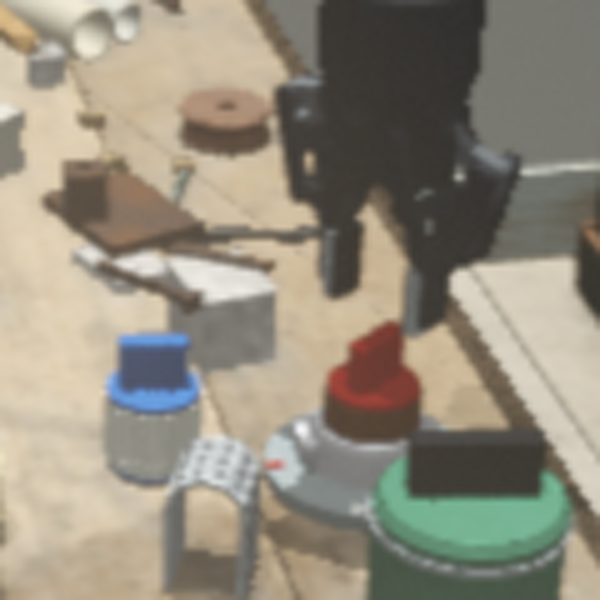

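Emit:
carry_out --plan '[[[-0.001, -0.001, 0.017, 0], [0, 0, 0.016, 0], [0, 0, 0, 0], [0, 0, 0, 0], [0, 0, 0, 0], [0, 0, 0, 0], [0, 0, 0, 0], [0, 0, 0, 0]]]'

```text
time_s: 5.3
position: [589.0, -23.6, 58.5]
ee_rot: [[0.469, 0.883, 0.0], [0.883, -0.469, 0.0], [0.0, 0.0, -1.0]]
wrist_force: [1.0, -0.3, -0.2]
grip_width: 0.528
```

Emit:
carry_out --plan '[[[0, 0, 0, 0], [0, 0, 0, 0], [0, 0, 0, 0], [0, 0, 0, 0], [0, 0, 0, 0], [0, 0, 0, 0], [0, 0, 0, 0], [0, 0, 0, 0]]]' --gripper 0 --newtons 50

```text
time_s: 6.3
position: [589.5, -23.8, 58.6]
ee_rot: [[0.469, 0.883, 0.002], [0.883, -0.469, -0.0], [0.0, 0.002, -1.0]]
wrist_force: [5.7, -1.4, -1.6]
grip_width: 0.127
```

```bash
python3 go.py 589.3 -23.5 160 -28
```

```text
t 6.3 pos [589.5 -23.8  58.6] psi -28.0 tilt [ 0.002 -0.   ] F [ 5.7 -1.4 -1.6] grip mm 10.9 j6 20.2
shift tool (m) [ 0.0002 -0.0002 -0.1014] turn 0.0
```

Emit:
carry_out --plan '[[[0, 0, -0.01, 0], [0, 0, -0.015, 0], [0, 0, -0.02, 0], [0, 0, -0.02, 0], [0, 0, -0.02, 0], [0, 0, -0.02, 0], [0, 0, 0, 0], [0, 0, 0, 0]]]'

```text
time_s: 7.3
position: [587.5, -23.3, 161.7]
ee_rot: [[0.469, 0.883, -0.004], [0.883, -0.469, 0.001], [-0.001, -0.004, -1.0]]
wrist_force: [-0.6, 0.4, -0.9]
grip_width: 0.129
```

```bash
python3 go.py 646.5 211.5 160 -28
```

```text
t 7.3 pos [587.5 -23.3 161.7] psi -28.0 tilt [-0.004  0.001] F [-0.6  0.4 -0.9] grip mm 11.0 j6 20.2
shift tool (m) [ 0.2351 -0.058   0.0017] turn 0.0
```

Emit:
carry_out --plan '[[[0.02, -0.005, 0, 0], [0.04, -0.01, 0, 0], [0.04, -0.01, 0, 0], [0.04, -0.01, 0, 0], [0.04, -0.01, 0, 0], [0.035, -0.008, 0, 0], [0.02, -0.005, 0, 0], [0, 0, 0, 0]]]'

```text
time_s: 8.3
position: [647.3, 212.7, 162.1]
ee_rot: [[0.467, 0.884, -0.002], [0.884, -0.467, -0.0], [-0.001, -0.002, -1.0]]
wrist_force: [0.1, 0.4, -1.9]
grip_width: 0.133
```

Emit:
carry_out --plan '[[[0, 0, 0.02, 0], [0, 0, 0.025, 0], [0, 0, 0.025, 0], [0, 0, 0.02, 0], [0, 0, 0.01, 0], [0, 0, 0, 0], [0, 0, 0, 0], [0, 0, 0, 0]]]'

```text
time_s: 9.3
position: [648.7, 211.4, 64.9]
ee_rot: [[0.469, 0.883, 0.003], [0.883, -0.469, 0.001], [0.002, 0.002, -1.0]]
wrist_force: [0.7, 0.8, -1.6]
grip_width: 0.128
```

```bash
python3 - <<'E'
from h import *
crop(imaging.snapshot("side"),230,150,350,270,5,"pics/a3.png")
E
python3 go.py 646.5 211.5 54 -28
```

```text
t 9.35 pos [648.5 211.4  64.7] psi -28.0 tilt [0.002 0.001] F [-0.6  0.5 -1.5] grip mm 11.2 j6 41.3
shift tool (m) [-0.0009 -0.0019  0.0107] turn 0.0
```

View pics/a3.png

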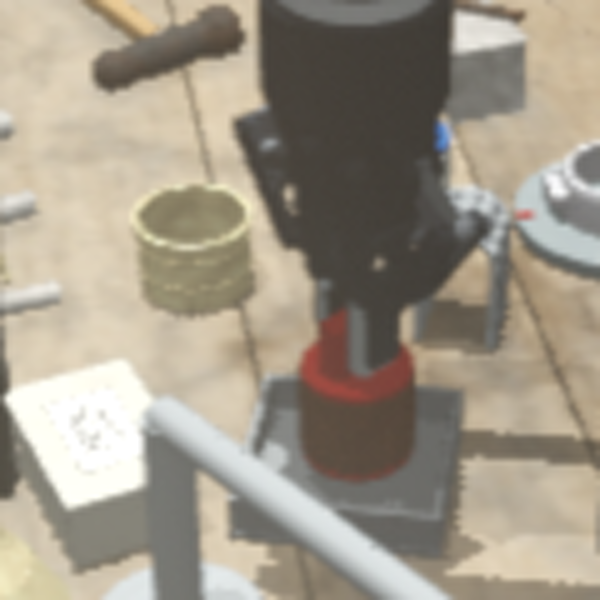

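Cartridge hangs over the tray (base near 355,470 in crop, inside the walls). Lower, release, rise.

Emit:
carry_out --plan '[[[0, 0, 0.006, 0], [0, 0, 0.004, 0], [0, 0, 0.001, 0], [0, 0, 0, 0], [0, 0, 0, 0], [0, 0, 0, 0], [0, 0, 0, 0], [0, 0, 0, 0]]]'

```text
time_s: 10.35
position: [647.9, 211.1, 52.3]
ee_rot: [[0.469, 0.883, 0.0], [0.883, -0.469, 0.0], [0.0, 0.0, -1.0]]
wrist_force: [-0.3, 0.3, -1.7]
grip_width: 0.126
```

Emit:
carry_out --plan '[[[0, 0, 0, 0], [0, 0, 0, 0], [0, 0, 0, 0], [0, 0, 0, 0], [0, 0, 0, 0], [0, 0, -0.015, 0], [0, 0, -0.04, 0], [0, 0, -0.045, 0]]]' --gripper 0.045

```text
time_s: 11.35
position: [647.5, 211.0, 153.7]
ee_rot: [[0.469, 0.883, -0.001], [0.883, -0.469, -0.0], [-0.0, -0.001, -1.0]]
wrist_force: [0.2, -0.2, 1.0]
grip_width: 0.523
```

Emit:
carry_out --plan '[[[0, 0, -0.03, 0], [-0.03, 0, 0, 0], [-0.03, 0, 0, 0], [-0.03, 0, 0, 0], [-0.03, 0, 0, 0], [-0.03, 0, 0, 0], [0, 0, 0, 0], [0, 0, 0, 0]]]'

```text
time_s: 12.35
position: [578.0, 79.0, 183.4]
ee_rot: [[0.469, 0.883, 0.002], [0.883, -0.469, 0.001], [0.001, 0.001, -1.0]]
wrist_force: [0.6, 0.3, -0.6]
grip_width: 0.53
```

```bash
python3 - <<'E'
from h import *
t=imaging.snapshot("top");s=imaging.snapshot("side");np.save("t1.npy",t);np.save("s1.npy",s)
crop(s,220,140,400,270,4,"pics/a4.png");crop(t,260,120,460,270,3,"pics/a5.png")
E
python3 go.py 698 1.5 160 -70
```

```text
t 12.45 pos [577.9  79.4 182.7] psi -27.9 tilt [0.001 0.   ] F [-0.9  0.2  0.1] grip mm 45.0 j6 30.2
shift tool (m) [-0.0126  0.1426  0.0228] turn 42.1
```

View pics/a4.png

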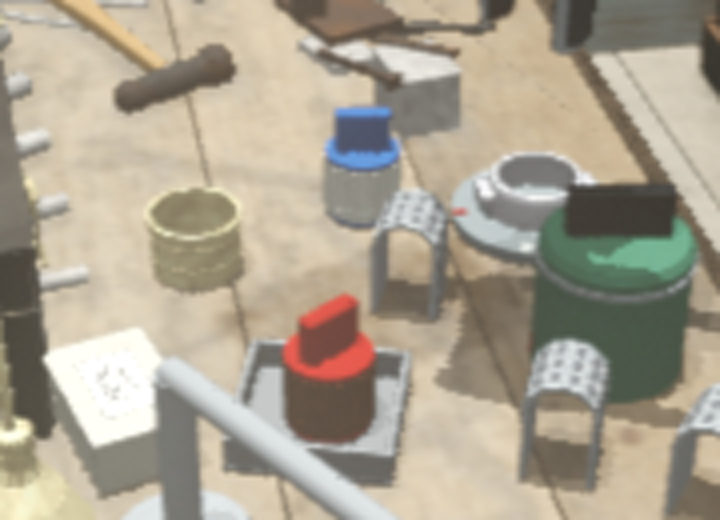

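View pics/a5.png

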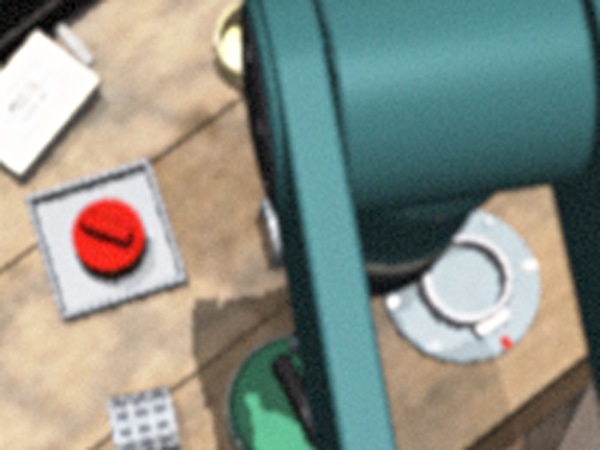

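Emit:
carry_out --plan '[[[-0.002, 0.02, 0, 0], [-0.002, 0.03, 0, 0], [-0.003, 0.035, 0, 0], [-0.003, 0.035, 0, 0], [-0.002, 0.023, 0, 0], [0, 0, 0, 10.5], [0, 0, 0, 10.5], [0, 0, 0, 10.5]]]'

```text
time_s: 13.45
position: [698.7, 1.9, 181.7]
ee_rot: [[0.864, 0.504, -0.001], [0.504, -0.864, 0.0], [-0.0, -0.001, -1.0]]
wrist_force: [-0.4, 0.4, 1.0]
grip_width: 0.527
```

Emit:
carry_out --plan '[[[0, 0, 0, 10.5], [0, 0, 0.03, 0], [0, 0, 0.03, 0], [0, 0, 0.02, 0], [0, 0, 0.015, 0], [0, 0, 0, 0], [0, 0, 0, 0], [0, 0, 0, 0]]]'

```text
time_s: 14.45
position: [699.1, 0.9, 89.1]
ee_rot: [[0.94, 0.342, 0.003], [0.342, -0.94, -0.0], [0.003, 0.001, -1.0]]
wrist_force: [-0.3, 0.1, -0.4]
grip_width: 0.526
```

```bash
python3 - <<'E'
from h import *
crop(imaging.snapshot("side"),260,110,380,210,5,"pics/a6.png")
crop(imaging.snapshot("top"),340,100,460,220,5,"pics/a7.png")
E
python3 go.py 698 1.5 48 -70
```

```text
t 14.55 pos [698.8   0.9  88.6] psi -70.0 tilt [ 0.002 -0.   ] F [-1.1  0.5  0.2] grip mm 44.9 j6 65.4
shift tool (m) [-0.0006 -0.0009  0.0406] turn 0.0
```

View pics/a6.png

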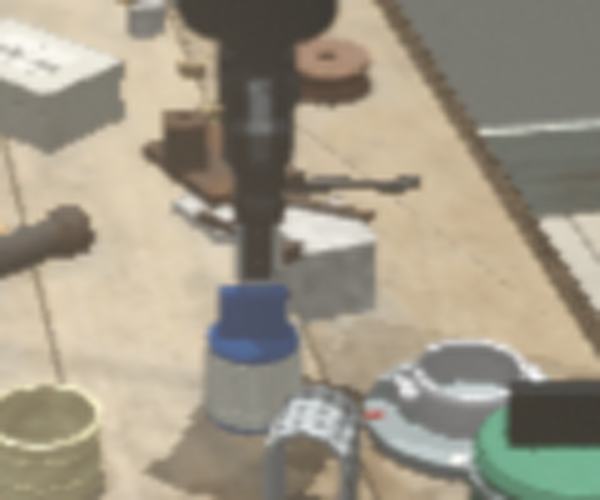

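View pics/a7.png

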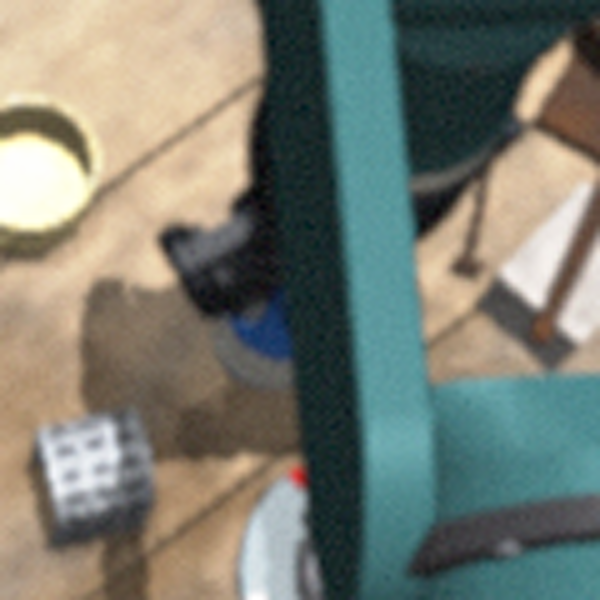

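Emit:
carry_out --plan '[[[-0.001, -0.001, 0.02, 0], [0, 0, 0.02, 0], [0, 0, 0, 0], [0, 0, 0, 0], [0, 0, 0, 0], [0, 0, 0, 0], [0, 0, 0, 0], [0, 0, 0, 0]]]'

```text
time_s: 15.55
position: [696.9, 1.6, 47.4]
ee_rot: [[0.939, 0.343, 0.0], [0.343, -0.939, 0.0], [0.0, 0.0, -1.0]]
wrist_force: [0.2, 0.3, -0.2]
grip_width: 0.524
```

Emit:
carry_out --plan '[[[0, 0, 0, 0], [0, 0, 0, 0], [0, 0, 0, 0], [0, 0, 0, 0], [0, 0, 0, 0], [0, 0, 0, 0], [0, 0, 0, 0], [0, 0, 0, 0]]]' --gripper 0 --newtons 50

```text
time_s: 16.55
position: [696.9, 1.6, 47.3]
ee_rot: [[0.939, 0.343, 0.0], [0.343, -0.939, 0.0], [0.0, -0.0, -1.0]]
wrist_force: [-0.0, -0.6, -1.1]
grip_width: 0.128
```

Emit:
carry_out --plan '[[[0, 0, -0.01, 0], [0, 0, -0.015, 0], [0, 0, -0.02, 0], [0, 0, -0.02, 0], [0, 0, -0.02, 0], [0, 0, -0.015, 0], [0, 0, 0, 0], [0, 0, 0, 0]]]'

```text
time_s: 17.55
position: [696.4, 1.6, 146.4]
ee_rot: [[0.94, 0.343, -0.002], [0.343, -0.94, 0.0], [-0.001, -0.001, -1.0]]
wrist_force: [-0.9, -0.7, -2.2]
grip_width: 0.131
```

```bash
python3 go.py 589.3 -23.8 150 -70
```

```text
t 17.55 pos [696.4   1.6 146.4] psi -70.0 tilt [-0.002  0.   ] F [-0.9 -0.7 -2.2] grip mm 11.2 j6 65.4
shift tool (m) [-0.1094 -0.0128 -0.0035] turn 0.0
```

Emit:
carry_out --plan '[[[-0.015, -0.002, 0, 0], [-0.025, -0.003, 0, 0], [-0.03, -0.004, 0, 0], [-0.025, -0.003, 0, 0], [-0.014, -0.001, 0, 0], [0, 0, 0.02, 0], [0, 0, 0.02, 0], [0, 0, 0, 0]]]'

```text
time_s: 18.55
position: [588.4, -23.3, 104.5]
ee_rot: [[0.939, 0.343, -0.006], [0.343, -0.94, 0.001], [-0.005, -0.003, -1.0]]
wrist_force: [-0.2, -0.1, -1.1]
grip_width: 0.125
```

```bash
python3 - <<'E'
from meas import *
# bowl collar from earlier top t1 (partly occluded) : collar inner rim z=34
s=imaging.snapshot("side");np.save("s2.npy",s)
crop(s,310,130,410,230,6,"pics/a8.png")
crop(imaging.snapshot("top"),360,160,460,260,6,"pics/a9.png")
E
python3 go.py 589.3 -23.8 58 -70
```

```text
t 18.65 pos [590.2 -23.5 107.2] psi -70.0 tilt [-0.  0.] F [-0.1 -0.  -1. ] grip mm 11.1 j6 62.2
shift tool (m) [-0.0009 -0.0001  0.0492] turn 0.0
```

View pics/a8.png

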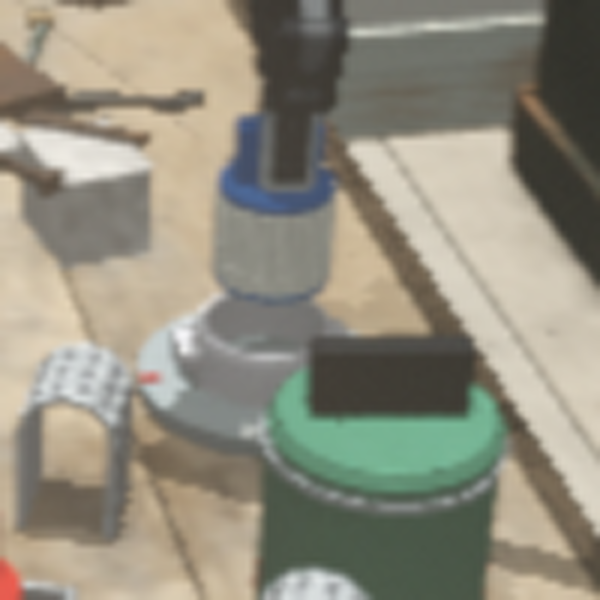

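View pics/a9.png

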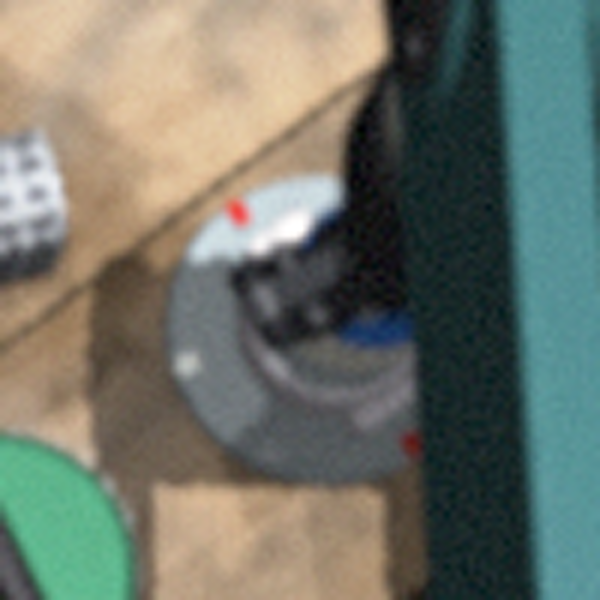

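Run:
```python
from meas import *
def cc(p): return ((np.array(p)-[310,130])*6).round(1)
for nm,p in dict(cart_bot=(590.2,-23.5,59),cart_top=(590.2,-23.5,104),collar=(589.3,-24,34),fl=(589.3,-24,10)).items(): print(nm,cc(proj("side",p)))
s=np.load("s2.npy"); H=hsv(s)
# body width rows
for r in (166,170,174,178): print(r,s[r,340:372].astype(int).sum(1).tolist())
t=np.load("t1.npy")
crop(t,385,180,445,245,8,"pics/b1.png")
```

```text
cart_bot [271.3 265.4]
cart_top [278.1 169.8]
collar [270.1 316.4]
fl [266.7 364.4]
166 [550, 554, 561, 557, 543, 481, 429, 426, 410, 413, 419, 420, 403, 407, 420, 405, 402, 400, 387, 400, 400, 400, 391, 400, 405, 435, 514, 546, 544, 486, 370, 307]
170 [551, 542, 538, 535, 532, 476, 432, 419, 407, 406, 401, 412, 415, 414, 408, 404, 415, 403, 394, 397, 392, 397, 396, 396, 413, 473, 517, 536, 542, 545, 543, 528]
174 [533, 539, 542, 537, 513, 453, 414, 435, 445, 427, 413, 410, 413, 421, 407, 401, 409, 409, 402, 397, 396, 396, 399, 390, 408, 489, 525, 534, 541, 545, 549, 550]
178 [545, 548, 545, 538, 541, 563, 534, 442, 348, 349, 388, 397, 396, 408, 409, 406, 400, 402, 402, 392, 383, 354, 345, 403, 500, 537, 537, 538, 539, 539, 524, 506]
```

View pics/b1.png

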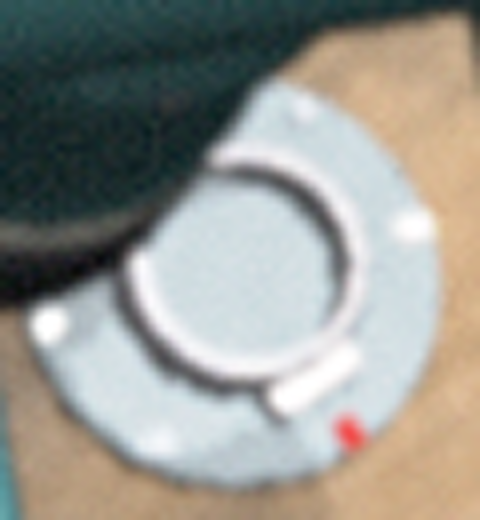

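Run:
```python
from meas import *
print(pl("top",(385+245/8-.4,180+265/8-.4),34))
t=np.load("t1.npy");H=hsv(t)
yy,xx=np.mgrid[:400,:640]
m=(xx>385)&(xx<445)&(yy>190)&(H[...,1]<22)&(H[...,2]>190)
for st,ce,mm in comps(m,15):
    print(st,ce); v,u=np.nonzero(mm)
    if st[4]>60:
        sel=(u<=422)|(v<=222)
        u,v=u[sel],v[sel];P=np.array([pl("top",q,34)[:2] for q in zip(u,v)])
        A=np.c_[2*P,np.ones(len(P))];x=np.linalg.lstsq(A,(P**2).sum(1),rcond=None)[0];print("circ",x[:2],np.sqrt(x[2]+x[:2]@x[:2]))
    else: print(pl("top",ce,10)[:2])
```

```text
[588.95900411 -23.48600174  34.        ]
[401 191  39  45 907] [422.50937155 214.33737596]
circ [591.03552042 -35.91598687] 26.964133477966083
[389 217  30  21 197] [401.82233503 228.59390863]
circ [569.05896228   0.82858704] 20.27473448727034
```

Emit:
carry_out --plan '[[[-0.001, 0, 0.01, 0], [0, 0, 0.015, 0], [0, 0, 0.01, 0], [0, 0, 0.005, 0], [0, 0, 0.003, 0], [0, 0, 0, 0], [0, 0, 0, 0], [0, 0, 0, 0]]]'

```text
time_s: 19.65
position: [589.4, -23.9, 64.8]
ee_rot: [[0.939, 0.343, 0.001], [0.343, -0.939, 0.0], [0.001, 0.0, -1.0]]
wrist_force: [-0.5, 0.3, -1.6]
grip_width: 0.129
```

```bash
python3 go.py 589 -23.6 58 -70
```

```text
t 19.65 pos [589.4 -23.9  64.8] psi -70.0 tilt [0.001 0.   ] F [-0.5  0.3 -1.6] grip mm 11.0 j6 62.1
shift tool (m) [-0.0002 -0.0004  0.0068] turn 0.0
```

Inside the collar without contact. Lower the rest and release.

Emit:
carry_out --plan '[[[0, 0, 0.003, 0], [0, 0, 0.002, 0], [0, 0, 0.0015, 0], [0, 0, 0, 0], [0, 0, 0, 0], [0, 0, 0, 0], [0, 0, 0, 0], [0, 0, 0, 0]]]'

```text
time_s: 20.65
position: [589.1, -23.9, 57.9]
ee_rot: [[0.94, 0.343, 0.0], [0.343, -0.94, 0.0], [0.0, 0.0, -1.0]]
wrist_force: [-0.2, -0.0, -1.4]
grip_width: 0.128
```

Emit:
carry_out --plan '[[[0, 0, 0, 0], [0, 0, 0, 0], [0, 0, 0, 0], [0, 0, 0, 0], [0, 0, 0, 0], [0, 0, -0.015, 0], [0, 0, -0.04, 0], [0, 0, -0.045, 0]]]' --gripper 0.045

```text
time_s: 21.65
position: [588.8, -23.8, 159.2]
ee_rot: [[0.939, 0.343, -0.001], [0.343, -0.939, 0.0], [-0.001, -0.0, -1.0]]
wrist_force: [0.3, -0.1, -0.0]
grip_width: 0.524
```

```bash
python3 go.py 514.5 105 180 -70
```

```text
t 21.65 pos [588.8 -23.8 159.2] psi -70.0 tilt [-0.001  0.   ] F [ 0.3 -0.1 -0. ] grip mm 44.7 j6 62.1
shift tool (m) [-0.0257 -0.1465 -0.0207] turn 0.0
```

Emit:
carry_out --plan '[[[0, 0, -0.02, 0], [-0.005, -0.03, 0, 0], [-0.007, -0.0375, 0, 0], [-0.007, -0.04, 0, 0], [-0.007, -0.039, 0, 0], [0, 0, 0.015, 0], [0, 0, 0.015, 0], [0, 0, 0, 0]]]'

```text
time_s: 22.65
position: [513.6, 103.8, 145.6]
ee_rot: [[0.94, 0.341, -0.004], [0.341, -0.94, -0.001], [-0.004, -0.001, -1.0]]
wrist_force: [-0.2, -0.3, -0.1]
grip_width: 0.532
```

```bash
python3 - <<'E'
from h import *
crop(imaging.snapshot("side"),310,130,410,230,6,"pics/b2.png")
crop(imaging.snapshot("top"),320,180,440,300,5,"pics/b3.png")
E
python3 go.py 514.5 105 90 -70
```

```text
t 22.75 pos [514.7 104.  147.3] psi -70.1 tilt [-0.001 -0.   ] F [-0.8  0.1  0.7] grip mm 45.3 j6 75.3
shift tool (m) [ 0.0002 -0.001   0.0573] turn -0.1
```

View pics/b2.png

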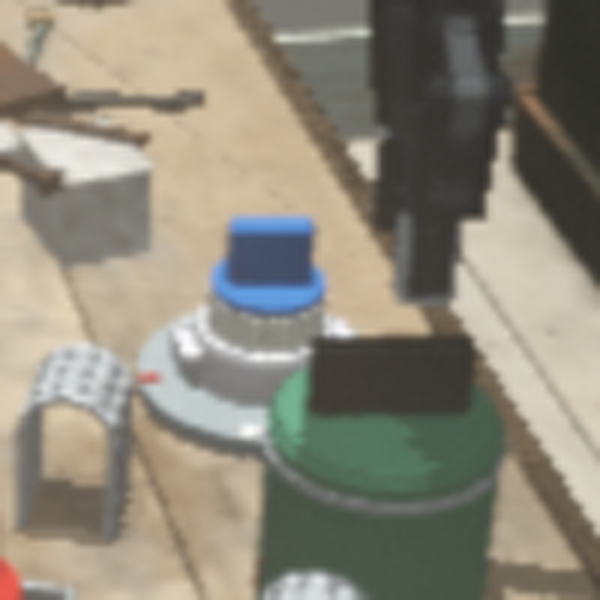

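View pics/b3.png

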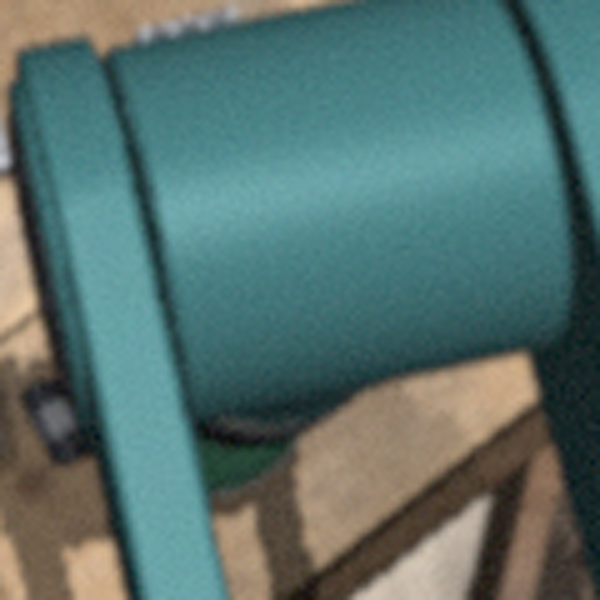

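Emit:
carry_out --plan '[[[0, -0.001, 0.015, 0], [0, 0, 0.02, 0], [0, 0, 0.015, 0], [0, 0, 0.006, 0], [0, 0, 0, 0], [0, 0, 0, 0], [0, 0, 0, 0], [0, 0, 0, 0]]]'

```text
time_s: 23.75
position: [514.4, 105.8, 92.4]
ee_rot: [[0.939, 0.343, 0.001], [0.343, -0.939, 0.0], [0.001, 0.0, -1.0]]
wrist_force: [-0.0, -0.3, -0.2]
grip_width: 0.526
```

Emit:
carry_out --plan '[[[0, 0, 0, 0], [0, 0, 0, 0], [0, 0, 0, 0], [0, 0, 0, 0], [0, 0, 0, 0], [0, 0, 0, 0], [0, 0, 0, 0], [0, 0, 0, 0]]]' --gripper 0 --newtons 80

```text
time_s: 24.75
position: [513.9, 105.8, 91.6]
ee_rot: [[0.94, 0.343, -0.001], [0.343, -0.94, 0.0], [-0.0, -0.0, -1.0]]
wrist_force: [0.1, 0.3, -1.6]
grip_width: 0.126
```

```bash
python3 go.py 589 -23.6 190 8
```

```text
t 24.75 pos [513.9 105.8  91.6] psi -70.0 tilt [-0.001  0.   ] F [ 0.1  0.3 -1.6] grip mm 10.7 j6 75.4
shift tool (m) [ 0.0261  0.1473 -0.0985] turn -78.0
```

Emit:
carry_out --plan '[[[0, 0, -0.01, 0], [0, 0, -0.015, 0], [0, 0, -0.02, 0], [0, 0, -0.02, 0], [0, 0, -0.02, 0], [0, 0, -0.015, 0], [0, 0, -0.01, 0], [0, 0, 0, 0]]]'

```text
time_s: 25.75
position: [514.6, 105.8, 202.9]
ee_rot: [[0.94, 0.343, 0.002], [0.343, -0.94, 0.0], [0.002, 0.0, -1.0]]
wrist_force: [0.6, -0.1, -1.9]
grip_width: 0.12
```

Emit:
carry_out --plan '[[[0.004, 0.02, 0, 0], [0.006, 0.035, 0, 0], [0.006, 0.037, 0, 0], [0.006, 0.035, 0, 0], [0.004, 0.02, 0, 0], [0, 0, 0, -9], [0, 0, 0, -9], [0, 0, 0, -9]]]'

```text
time_s: 26.75
position: [588.8, -23.7, 200.9]
ee_rot: [[0.678, 0.735, -0.002], [0.735, -0.678, 0.001], [-0.001, -0.002, -1.0]]
wrist_force: [-0.2, -0.6, -2.8]
grip_width: 0.121
```

Emit:
carry_out --plan '[[[0, 0, 0, -9], [0, 0, 0, -9], [0, 0, 0, -9], [0, 0, 0, -9], [0, 0, 0, -9], [0, 0, 0, -6], [0, 0, 0, 0], [0, 0, 0, 0]]]'

```text
time_s: 27.75
position: [588.8, -23.5, 201.4]
ee_rot: [[-0.138, 0.99, -0.001], [0.99, 0.138, 0.0], [0.0, -0.001, -1.0]]
wrist_force: [-0.2, -0.3, -2.3]
grip_width: 0.124
```

```bash
python3 - <<'E'
from h import *
s=imaging.snapshot("side");np.save("s3.npy",s)
crop(s,300,90,420,230,5,"pics/b4.png")
crop(imaging.snapshot("top"),340,140,460,280,4,"pics/b5.png")
E
python3 go.py 589 -23.6 190 8
```

```text
t 27.85 pos [588.9 -23.5 201.6] psi 8.0 tilt [-0.  0.] F [ 0.3  0.7 -2.2] grip mm 10.1 j6 -15.8
shift tool (m) [-0.0002  0.0001  0.0116] turn -0.0
```

View pics/b4.png

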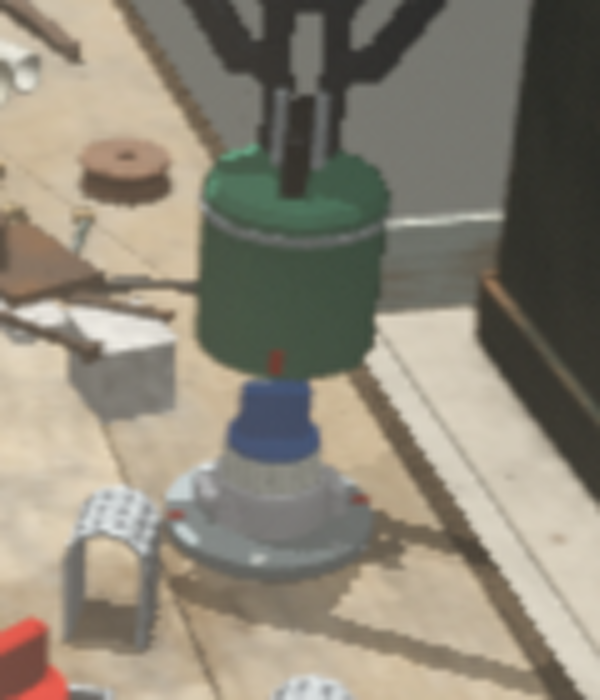

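View pics/b5.png

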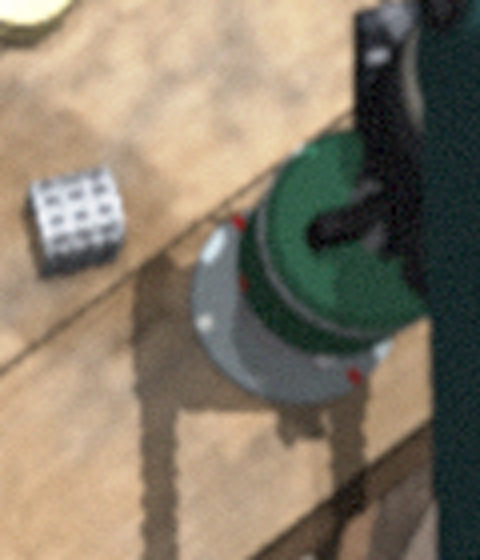

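Run:
```python
from meas import *
s=np.load("s3.npy");H=hsv(s);yy,xx=np.mgrid[:400,:640]
m=(H[...,0]>60)&(H[...,0]<95)&(H[...,1]>70)&(xx>330)&(xx<385)&(yy>110)&(yy<170)
for r in range(132,156,4):
    u=np.nonzero(m[r])[0]; print(r,u.min(),u.max(),(u.min()+u.max())/2)
for z in (110+20,110+60): print(proj("side",(588.9,-23.5,z)), proj("side",(585,-23.5,z)))
t=imaging.snapshot("top");H=hsv(t)
m=((H[...,0]>60)&(H[...,0]<95)&(H[...,1]>90)&(H[...,2]>50)&(xx>400)&(xx<447)&(yy>170)&(yy<225))
np.save("t4.npy",t)
# white ring / rim: expected outline of hood top z=195 r=44
im=t.copy()
for off,col in(((0,0),(255,0,0)),):
  for a in np.linspace(0,2*np.pi,200):
    for z in(110+85-3,):
      u,v=proj("top",(588.9+off[0]+44*np.cos(a),-23.5+off[1]+44*np.sin(a),z)); 
      if 0<=int(round(v))<400 and int(round(u))<640: im[int(round(v)),int(round(u))]=col
crop(im,390,160,460,240,8,"pics/b6.png")
```

```text
132 354 371 362.5Traceback (most recent call last):
  File "<stdin>", line 5, in <module>
    return umr_minimum(a, axis, None, out, keepdims, initial, where)
ValueError: zero-size array to reduction operation minimum which has no identity
```

Run:
```python
from meas import *
t=imaging.snapshot("top");im=t.copy()
for a in np.linspace(0,2*np.pi,200):
      u,v=proj("top",(588.9+44*np.cos(a),-23.5+44*np.sin(a),110+82)); 
      im[int(round(v)),int(round(u))]=(255,0,0)
crop(im,390,160,460,240,7,"pics/b6.png")
s=np.load("s3.npy")
im=s.copy()
for z in(110,192):
  for a in np.linspace(0,2*np.pi,200):
      u,v=proj("side",(588.9+44*np.cos(a),-23.5+44*np.sin(a),z)); 
      im[int(round(v)),int(round(u))]=(255,0,0)
crop(im,330,100,390,180,7,"pics/b7.png")
```

```text
(no output)
```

View pics/b6.png

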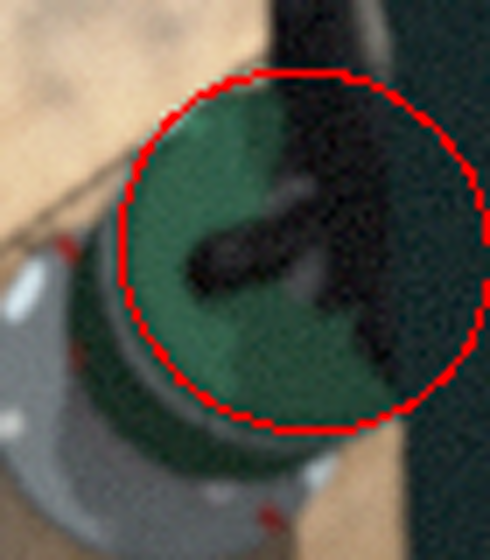

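View pics/b7.png

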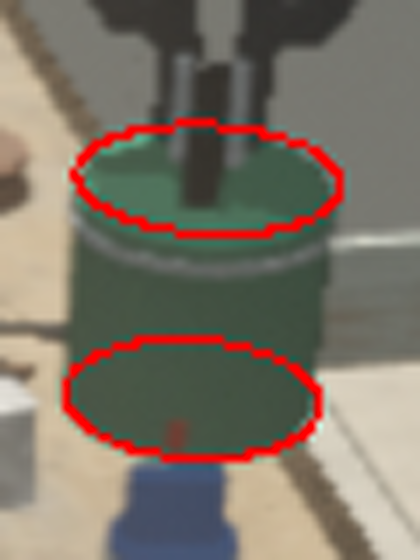

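Emit:
carry_out --plan '[[[0, 0, 0.01, 0], [0, 0, 0.012, 0], [0, 0, 0.013, 0], [0, 0, 0.013, 0], [0, 0, 0.012, 0], [0, 0, 0.01, 0], [0, 0, 0, 0], [0, 0, 0, 0]]]'

```text
time_s: 28.9
position: [589.3, -23.5, 132.3]
ee_rot: [[-0.14, 0.99, 0.001], [0.99, 0.14, -0.0], [-0.0, 0.001, -1.0]]
wrist_force: [-0.0, 0.4, -1.6]
grip_width: 0.124
```

Emit:
carry_out --plan '[[[0, 0, 0.004, 0], [0, 0, 0.004, 0], [0, 0, 0.004, 0], [0, 0, 0.004, 0], [0, 0, 0.003, 0], [0, 0, 0, 0], [0, 0, 0, 0], [0, 0, 0, 0]]]'

```text
time_s: 29.9
position: [589.3, -23.4, 112.8]
ee_rot: [[-0.14, 0.99, 0.001], [0.99, 0.14, 0.0], [0.0, 0.001, -1.0]]
wrist_force: [2.9, 1.0, -3.2]
grip_width: 0.122
```

```bash
python3 go.py 589 -23.6 102 8
```

```text
t 29.9 pos [589.3 -23.4 112.8] psi 8.0 tilt [0.001 0.   ] F [ 2.9  1.  -3.2] grip mm 10.4 j6 -15.8
shift tool (m) [-0.0002 -0.0004  0.0108] turn 0.0
```

Emit:
carry_out --plan '[[[0, 0, 0.003, 0], [0, 0, 0.003, 0], [0, 0, 0.003, 0], [0, 0, 0.002, 0], [0, 0, 0, 0], [0, 0, 0, 0], [0, 0, 0, 0], [0, 0, 0, 0]]]'

```text
time_s: 30.9
position: [589.3, -23.4, 101.9]
ee_rot: [[-0.14, 0.99, 0.001], [0.99, 0.14, 0.0], [-0.0, 0.001, -1.0]]
wrist_force: [5.9, 0.8, -1.7]
grip_width: 0.119
```

```bash
python3 go.py 589 -23.6 102 8
python3 - <<'E'
from h import *
s=imaging.snapshot("side");crop(s,300,120,420,230,5,"pics/b8.png")
E
```

```text
t 30.9 pos [589.3 -23.4 101.9] psi 8.0 tilt [0.001 0.   ] F [ 5.9  0.8 -1.7] grip mm 10.2 j6 -15.8
shift tool (m) [-0.0001 -0.0003 -0.0001] turn 0.0
```

View pics/b8.png

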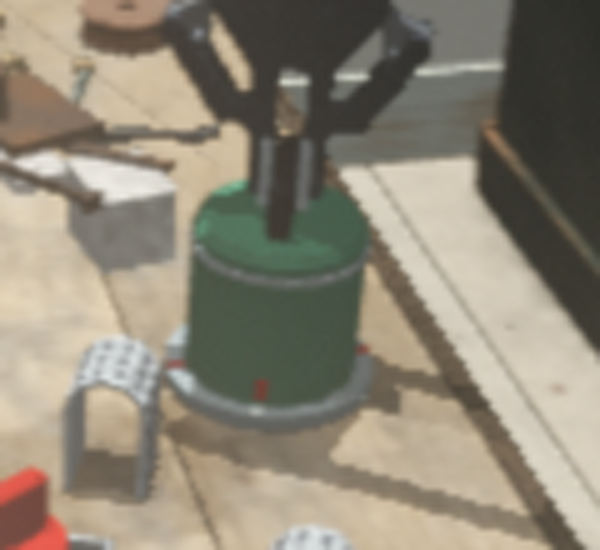

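Emit:
carry_out --plan '[[[0, 0.001, 0, 0], [0, 0, 0, 5], [0, 0, 0, 7], [0, 0, 0, 7], [0, 0, 0, 7], [0, 0, 0, 7], [0, 0, 0, 7], [0, 0, 0, 5]]]'

```text
time_s: 31.95
position: [588.8, -23.2, 101.5]
ee_rot: [[0.604, 0.797, -0.003], [0.797, -0.604, 0.0], [-0.002, -0.003, -1.0]]
wrist_force: [2.4, -0.7, -0.5]
grip_width: 0.125
```

```bash
python3 go.py 589 -23.6 102 -62; python3 -c "
from cell import arm;print(arm.observe()['wrist_torque'])"
```

```text
t 31.95 pos [588.8 -23.2 101.5] psi -37.1 tilt [-0.003  0.   ] F [ 2.4 -0.7 -0.5] grip mm 10.7 j6 29.4
shift tool (m) [-0.0002  0.0004 -0.0005] turn 24.9
[ 0.13841127 -0.34391181  0.10496567]
```

Emit:
carry_out --plan '[[[0, 0, 0, 5], [0, 0, 0, 5], [0, 0, 0, 4], [0, 0, 0, 3], [0, 0, 0, 2], [0, 0, 0, 2], [0, 0, 0, 0], [0, 0, 0, 0]]]'

```text
time_s: 32.95
position: [589.3, -23.3, 101.5]
ee_rot: [[0.848, 0.53, -0.002], [0.53, -0.848, 0.0], [-0.001, -0.001, -1.0]]
wrist_force: [-0.1, 0.7, -1.0]
grip_width: 0.12
```

```bash
python3 go.py 589 -23.6 102 -62; python3 -c "
from cell import arm;print(arm.observe()['wrist_torque'])"
```

```text
t 32.95 pos [589.3 -23.3 101.5] psi -58.0 tilt [-0.002  0.   ] F [-0.1  0.7 -1. ] grip mm 10.3 j6 50.2
shift tool (m) [-0.0004  0.0001 -0.0005] turn 4.0
[ 0.37324924 -0.09310442  0.06624572]
```

Small steps to the stop.

Emit:
carry_out --plan '[[[0, 0, 0, 1], [0, 0, 0, 1], [0, 0, 0, 1], [0, 0, 0, 1], [0, 0, 0, 1], [0, 0, 0, 0], [0, 0, 0, 0], [0, 0, 0, 0]]]'

```text
time_s: 33.95
position: [589.9, -23.5, 101.7]
ee_rot: [[0.891, 0.454, -0.0], [0.454, -0.891, -0.0], [-0.0, 0.0, -1.0]]
wrist_force: [-0.1, -0.4, -3.6]
grip_width: 0.123
```

```bash
python3 go.py 589 -23.6 102 -62; python3 -c "
from cell import arm;print(arm.observe()['wrist_torque'])"
```

```text
t 33.95 pos [589.9 -23.5 101.7] psi -63.0 tilt [-0. -0.] F [-0.1 -0.4 -3.6] grip mm 10.5 j6 55.2
shift tool (m) [-0.0009 -0.0003 -0.0003] turn -1.0
[-0.28497678 -0.04342522  0.03678168]
```

Emit:
carry_out --plan '[[[0, 0, 0, 1], [0, 0, 0, 1], [0, 0, 0, 1], [0, 0, 0, 0], [0, 0, 0, 0], [0, 0, 0, 0], [0, 0, 0, 0], [0, 0, 0, 0]]]'

```text
time_s: 34.95
position: [590.0, -23.7, 101.8]
ee_rot: [[0.913, 0.407, 0.0], [0.407, -0.913, -0.001], [0.0, 0.001, -1.0]]
wrist_force: [0.6, -3.9, -3.6]
grip_width: 0.126
```

```bash
python3 go.py 589 -23.6 102 -62
python3 - <<'E'
from h import *
print(arm.observe()['wrist_torque'])
s=imaging.snapshot("side");crop(s,300,120,420,230,5,"pics/b9.png")
E
```

```text
t 34.95 pos [590.  -23.7 101.8] psi -66.0 tilt [ 0.    -0.001] F [ 0.6 -3.9 -3.6] grip mm 10.7 j6 58.2
shift tool (m) [-0.0009 -0.0005 -0.0002] turn -4.0
[-1.1118608  -0.2544638   0.88475065]
```

View pics/b9.png

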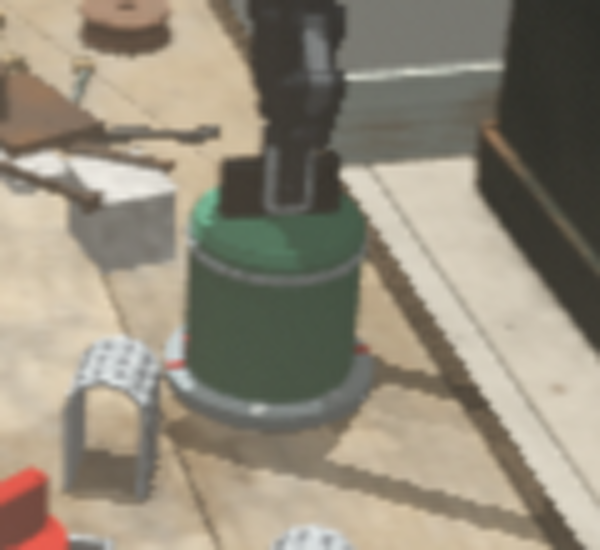

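Emit:
carry_out --plan '[[[0, 0, 0, -0.5], [0, 0, 0, 0], [0, 0, 0, 0], [0, 0, 0, 0], [0, 0, 0, 0], [0, 0, 0, 0], [0, 0, 0, 0], [0, 0, 0, 0]]]' --gripper 0.045

```text
time_s: 36.0
position: [589.9, -23.3, 101.7]
ee_rot: [[0.91, 0.415, -0.0], [0.415, -0.91, 0.0], [-0.0, -0.0, -1.0]]
wrist_force: [0.2, 0.1, 1.1]
grip_width: 0.525
```

Emit:
carry_out --plan '[[[0, 0, -0.01, 0], [0, 0, -0.02, 0], [0, 0, -0.03, 0], [0, 0, -0.03, 0], [0, 0, -0.03, 0], [0, -0.04, 0, 0], [0, -0.06, 0, 0], [0, -0.06, 0, 0]]]'

```text
time_s: 37.0
position: [523.0, 123.4, 222.8]
ee_rot: [[0.91, 0.414, 0.002], [0.414, -0.91, 0.001], [0.002, 0.0, -1.0]]
wrist_force: [0.8, 1.0, -0.1]
grip_width: 0.524
```

Emit:
carry_out --plan '[[[0, -0.05, 0, 0], [0, -0.05, 0, 0], [0, -0.05, 0, 0], [0, -0.02, 0, 0], [0, 0, 0, 0], [0, 0, 0, -10], [0, 0, 0, -10], [0, 0, 0, -10]]]'

```text
time_s: 38.0
position: [453.7, 275.6, 222.3]
ee_rot: [[0.577, 0.817, 0.001], [0.817, -0.577, -0.0], [0.0, 0.001, -1.0]]
wrist_force: [0.3, 0.3, 1.2]
grip_width: 0.525
```

```bash
python3 go.py 437 209.5 150 -3.5
python3 - <<'E'
from h import *
s=imaging.snapshot("side");crop(s,220,120,420,270,4,"pics/c1.png")
t=imaging.snapshot("top");np.save("t5.npy",t);np.save("s5.npy",s)
crop(t,260,120,460,320,3,"pics/c2.png")
E
```

```text
t 38.0 pos [453.7 275.6 222.3] psi -35.2 tilt [ 0.001 -0.   ] F [0.3 0.3 1.2] grip mm 44.9 j6 60.4
shift tool (m) [-0.0637  0.0244  0.0723] turn -31.7
```

View pics/c1.png

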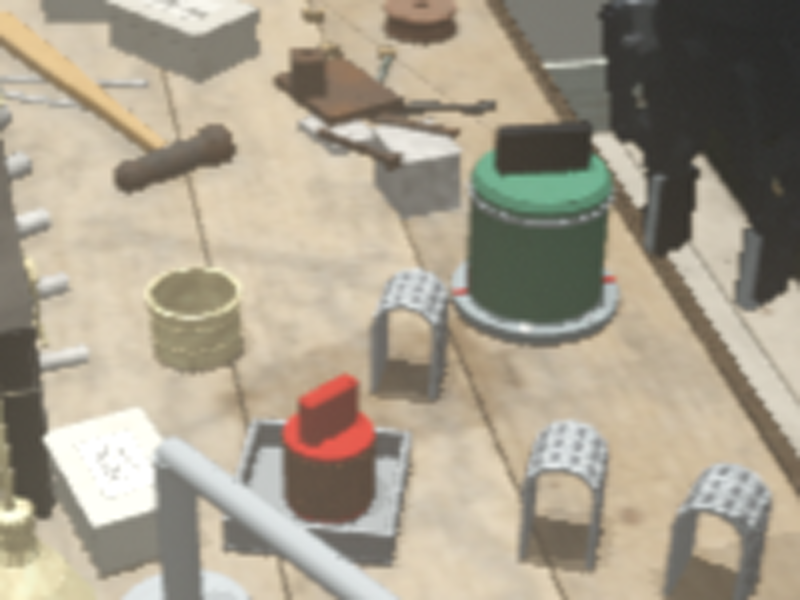

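View pics/c2.png

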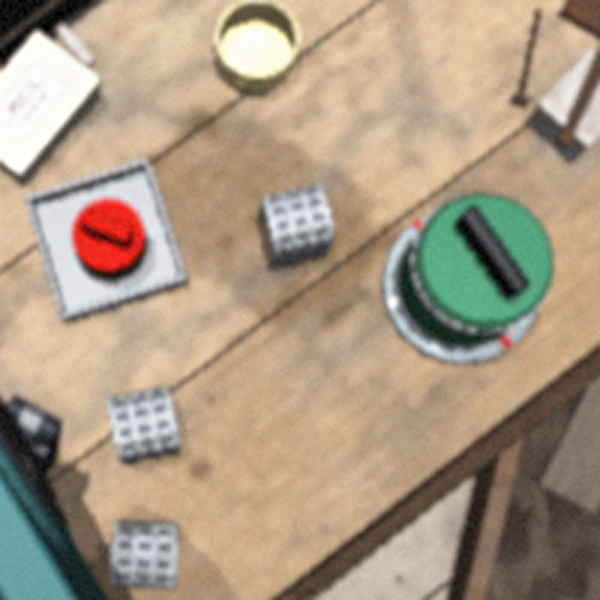

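Emit:
carry_out --plan '[[[-0.03, 0.012, 0, 0], [-0.034, 0.012, 0, 0], [0, 0, 0, -10], [0, 0, 0, -10], [0, 0, 0, -10], [0, 0, 0.04, -1.7], [0, 0, 0.04, 0], [0, 0, 0, 0]]]' --gripper 0.06

```text
time_s: 39.1
position: [433.2, 209.3, 138.5]
ee_rot: [[0.069, 0.998, -0.007], [0.998, -0.069, -0.003], [-0.003, -0.007, -1.0]]
wrist_force: [-0.3, 0.8, 0.0]
grip_width: 0.702
```

Emit:
carry_out --plan '[[[0, 0, 0.02, 0], [0, 0, 0.02, 0], [0, 0, 0, 0], [0, 0, 0, 0], [0, 0, 0, 0], [0, 0, 0, 0], [0, 0, 0, 0], [0, 0, 0, 0]]]'

```text
time_s: 40.1
position: [435.3, 210.9, 101.9]
ee_rot: [[0.066, 0.998, 0.0], [0.998, -0.066, 0.0], [0.0, 0.0, -1.0]]
wrist_force: [0.4, -0.4, -0.0]
grip_width: 0.702
```

```bash
python3 go.py 437 209.5 14 -3.5
python3 - <<'E'
from h import *
s=imaging.snapshot("side");crop(s,330,160,450,280,5,"pics/c3.png")
t=imaging.snapshot("top")
crop(t,240,220,360,340,5,"pics/c4.png")
E
```

```text
t 40.1 pos [435.3 210.9 101.9] psi -3.8 tilt [0. 0.] F [ 0.4 -0.4 -0. ] grip mm 60.0 j6 22.9
shift tool (m) [-0.0013  0.0018  0.0879] turn -0.3
```

View pics/c3.png

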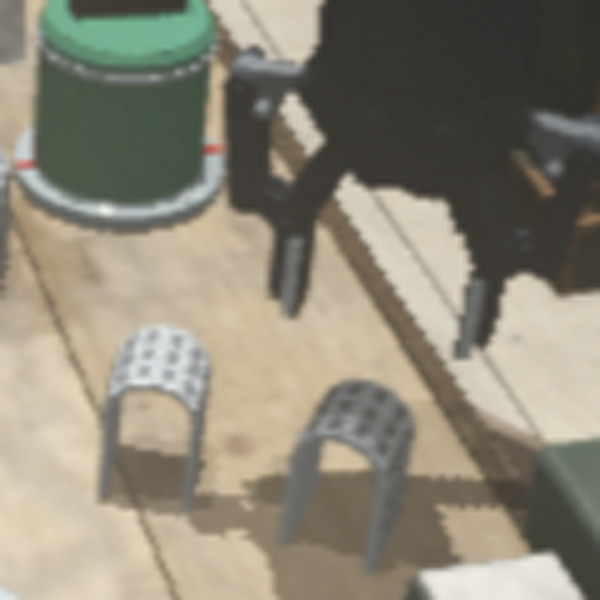

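View pics/c4.png

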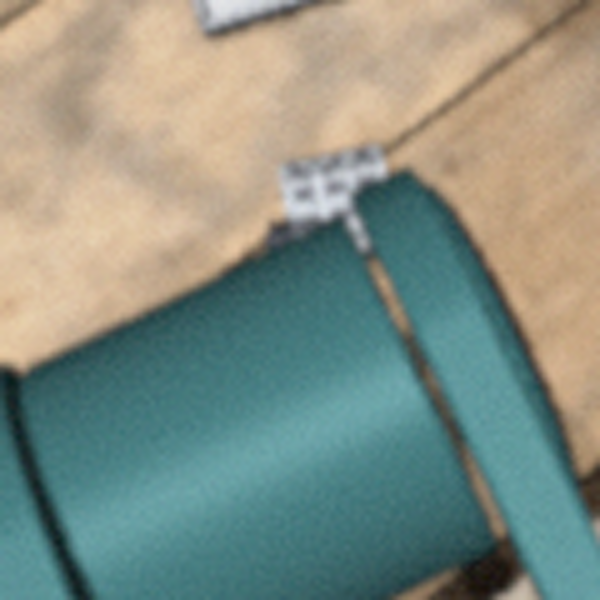

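Emit:
carry_out --plan '[[[-0.001, 0.002, 0.01, 0], [0, 0, 0.015, 0], [0, 0, 0.01, 0], [0, 0, 0.003, 0], [0, 0, 0, 0], [0, 0, 0, 0], [0, 0, 0, 0], [0, 0, 0, 0]]]'

```text
time_s: 41.2
position: [437.5, 209.9, 64.2]
ee_rot: [[0.066, 0.998, 0.001], [0.998, -0.066, 0.0], [0.0, 0.001, -1.0]]
wrist_force: [-1.0, -0.2, -0.4]
grip_width: 0.705
```

```bash
python3 go.py 437 209.5 14 -3.5
python3 - <<'E'
from h import *
s=imaging.snapshot("side");crop(s,330,160,450,280,5,"pics/c5.png")
E
```

```text
t 41.2 pos [437.5 209.9  64.2] psi -3.8 tilt [0.001 0.   ] F [-1.  -0.2 -0.4] grip mm 60.2 j6 22.7
shift tool (m) [-0.0004 -0.0005  0.0502] turn -0.3
```

View pics/c5.png

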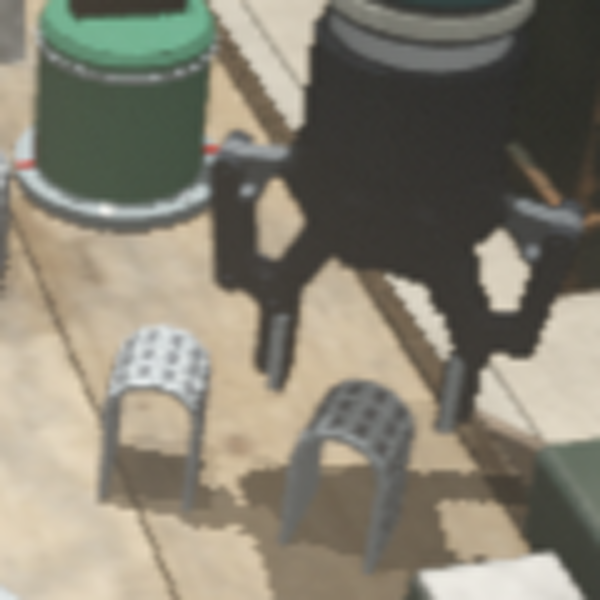

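Run:
```python
from meas import *
s=np.load("s5.npy");t=np.load("t5.npy")
crop(s,380,230,420,280,12,"pics/c6.png"); crop(t,285,285,330,330,12,"pics/c7.png")
```

```text
(no output)
```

View pics/c6.png

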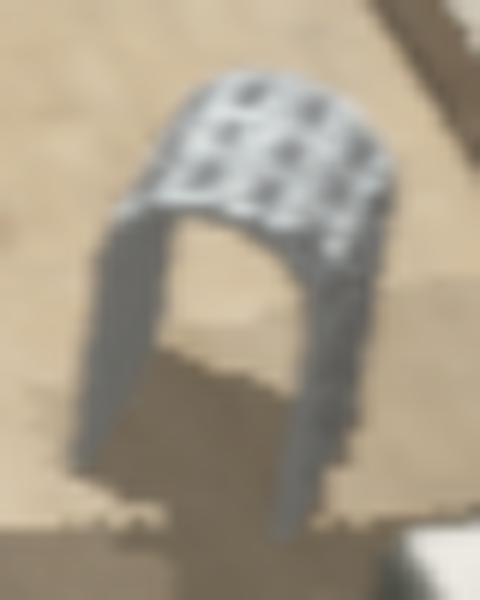

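View pics/c7.png

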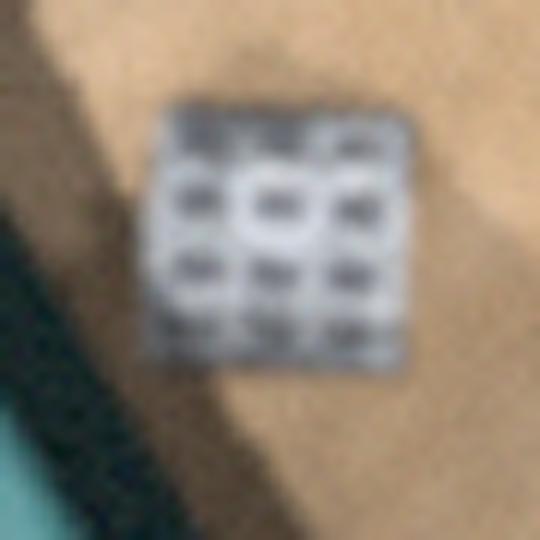

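Run:
```python
from meas import *
f=lambda x,y:pl("side",(380+x/12-.46,230+y/12-.46),0)[:2]
a,b,c=f(68,472),f(299,540),f(345,465)
print(a,b,c,np.linalg.norm(b-a),np.degrees(np.arctan2(*(a-b)[::-1])),np.linalg.norm(c-b),np.degrees(np.arctan2(*(b-c)[::-1])),(a+c)/2)
g=lambda x,y,z:pl("top",(285+x/12-.46,285+y/12-.46),z)[:2]
for z in(60,):print(g(275,240,z))
```

```text
[460.61321309 229.61769727] [420.73824691 233.54692053] [416.0935494  212.52231009] 40.06808859123516 -5.627678053483149 21.531545672360732 77.5424669766908 [438.35338125 221.07000368]
[436.51961412 209.6159526 ]
```

Emit:
carry_out --plan '[[[0, 0, 0.01, 2], [0, 0, 0.012, 0], [0, 0, 0.012, 0], [0, 0, 0.01, 0], [0, 0, 0.006, 0], [0, 0, 0, 0], [0, 0, 0, 0], [0, 0, 0, 0]]]'

```text
time_s: 42.25
position: [437.7, 209.9, 14.4]
ee_rot: [[0.1, 0.995, 0.001], [0.995, -0.1, 0.0], [0.001, 0.001, -1.0]]
wrist_force: [1.0, -0.1, 0.6]
grip_width: 0.701
```

Emit:
carry_out --plan '[[[0, 0, 0, 0], [0, 0, 0, 0], [0, 0, 0, 0], [0, 0, 0, 0], [0, 0, 0, 0], [0, 0, 0, 0], [0, 0, 0, 0], [0, 0, 0, 0]]]' --gripper 0 --newtons 30

```text
time_s: 43.25
position: [437.7, 209.9, 14.4]
ee_rot: [[0.101, 0.995, 0.001], [0.995, -0.101, 0.0], [0.001, 0.001, -1.0]]
wrist_force: [-0.0, -0.1, 5.4]
grip_width: 0.477
```

```bash
python3 go.py 437 209.5 14 -3.5
python3 - <<'E'
from h import *
s=imaging.snapshot("side");crop(s,330,160,450,280,5,"pics/c8.png")
E
```

```text
t 43.25 pos [437.7 209.9  14.4] psi -5.8 tilt [0.001 0.   ] F [-0.  -0.1  5.4] grip mm 40.7 j6 24.7
shift tool (m) [-0.0005 -0.0007  0.0004] turn -2.3
```

View pics/c8.png

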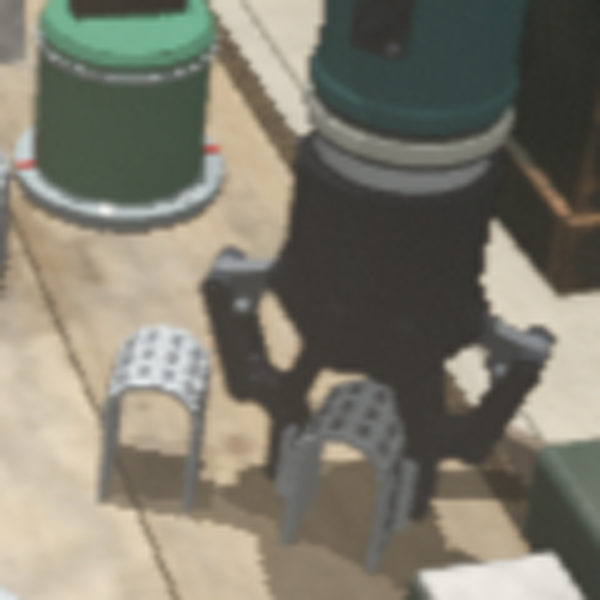

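Run:
```python
from meas import *
from scipy.ndimage import map_coordinates
mid=np.array([583.7,378.0]);u=np.array([np.cos(np.radians(151.5)),np.sin(np.radians(151.5))]);x=np.array([-u[1],u[0]])*-1
print("x",x)
for n,f in(("top","t0.npy"),("side","s0.npy")):
    im=np.load(f).astype(float).sum(2)
    for y in (-70,-50,-30,-10,10,30,50,70):
        offs=np.arange(-24,24.1,1.0)
        P=[proj(n,(*(mid+u*y+x*o),110)) for o in offs]
        v=map_coordinates(im,[[p[1] for p in P],[p[0] for p in P]],order=1)
        g=np.gradient(v); c=im
        print(n,y,(v/3).astype(int).tolist()[6:43])
```

```text
x [0.47715876 0.87881711]
top -70 [183, 205, 220, 226, 227, 226, 226, 219, 205, 188, 163, 140, 127, 127, 144, 162, 180, 197, 212, 225, 231, 235, 231, 225, 213, 199, 187, 177, 170, 166, 167, 167, 169, 171, 172, 173, 175]
top -50 [173, 180, 181, 180, 182, 187, 191, 192, 191, 182, 168, 149, 135, 135, 144, 163, 180, 196, 212, 225, 233, 234, 232, 223, 214, 194, 173, 155, 144, 151, 164, 184, 199, 191, 179, 168, 156]
top -30 [154, 165, 171, 173, 172, 172, 174, 173, 170, 163, 150, 138, 131, 133, 146, 162, 178, 191, 205, 217, 226, 231, 228, 223, 213, 203, 193, 184, 180, 178, 178, 177, 179, 179, 177, 174, 163]
top -10 [164, 174, 175, 172, 172, 173, 174, 174, 173, 169, 159, 143, 134, 135, 145, 162, 179, 197, 212, 225, 233, 234, 231, 224, 213, 200, 189, 184, 181, 182, 184, 189, 190, 188, 187, 188, 187]
top 10 [151, 164, 171, 176, 179, 180, 181, 184, 185, 175, 163, 147, 132, 135, 146, 162, 178, 197, 215, 226, 233, 234, 231, 224, 215, 202, 188, 178, 171, 171, 172, 176, 180, 182, 183, 184, 185]
top 30 [162, 176, 178, 177, 172, 165, 152, 138, 125, 116, 108, 104, 116, 129, 147, 165, 181, 197, 212, 22
[... 1329 characters left out ...]
10, 218, 222, 223, 224, 223, 221, 220, 216, 210, 202, 194, 185, 173, 161, 147, 136, 134, 140, 155, 170, 180, 186, 188]
side 30 [201, 203, 204, 204, 204, 204, 204, 204, 204, 204, 203, 204, 207, 213, 219, 222, 223, 223, 222, 221, 220, 216, 210, 202, 194, 184, 173, 161, 147, 136, 132, 138, 151, 162, 169, 173, 175]
side 50 [198, 196, 194, 194, 196, 198, 200, 201, 202, 202, 202, 202, 205, 211, 217, 221, 224, 224, 223, 222, 220, 216, 210, 203, 194, 184, 173, 161, 147, 136, 129, 139, 155, 168, 174, 175, 174]
side 70 [197, 197, 197, 197, 197, 198, 199, 200, 200, 201, 199, 197, 201, 210, 217, 222, 224, 223, 222, 221, 219, 216, 211, 203, 194, 184, 173, 160, 146, 133, 133, 145, 165, 182, 191, 194, 195]
```

Emit:
carry_out --plan '[[[0, 0, -0.01, 0], [0, 0, -0.02, 0], [0, 0, -0.03, 0], [0, 0, -0.03, 0], [0, 0, -0.03, 0], [0, 0, -0.03, 0], [0, 0, -0.01, 0], [0, 0, 0, 0]]]'

```text
time_s: 44.3
position: [437.1, 209.7, 173.6]
ee_rot: [[0.1, 0.995, 0.0], [0.995, -0.1, 0.0], [0.0, 0.0, -1.0]]
wrist_force: [0.1, -0.4, -1.2]
grip_width: 0.477
```

```bash
python3 go.py 533.2 406.6 170 61.5
```

```text
t 44.3 pos [437.1 209.7 173.6] psi -5.8 tilt [0. 0.] F [ 0.1 -0.4 -1.2] grip mm 40.7 j6 24.7
shift tool (m) [0.2055 0.0758 0.0037] turn -67.3
```

Emit:
carry_out --plan '[[[0.02, 0.007, 0, 0], [0.035, 0.013, 0, 0], [0.04, 0.015, 0, 0], [0.04, 0.015, 0, 0], [0.04, 0.015, 0, 0], [0.0305, 0.0108, 0, 0], [0, 0, 0, -9], [0, 0, 0, -9]]]'

```text
time_s: 45.3
position: [532.6, 408.0, 170.4]
ee_rot: [[-0.218, 0.976, -0.004], [0.976, 0.218, -0.002], [-0.001, -0.004, -1.0]]
wrist_force: [0.3, 0.1, -0.6]
grip_width: 0.471
```

Emit:
carry_out --plan '[[[0, 0, 0, -9], [0, 0, 0, -9], [0, 0, 0, -9], [0, 0, 0, -9], [0, 0, 0, -9], [0, 0, 0, -4.3], [0, 0, 0, 0], [0, 0, 0, 0]]]'

```text
time_s: 46.3
position: [533.0, 407.0, 172.3]
ee_rot: [[-0.879, 0.477, -0.002], [0.477, 0.879, -0.001], [0.001, -0.002, -1.0]]
wrist_force: [-0.5, -0.2, -1.4]
grip_width: 0.474
```

```bash
python3 go.py 533.2 406.6 145 61.5
python3 - <<'E'
from h import *
s=imaging.snapshot("side");crop(s,220,160,400,310,4,"pics/d1.png")
t=imaging.snapshot("top")
crop(t,140,140,320,320,4,"pics/d2.png")
E
```

```text
t 46.3 pos [533.  407.  172.3] psi 61.5 tilt [-0.002 -0.001] F [-0.5 -0.2 -1.4] grip mm 40.5 j6 -29.0
shift tool (m) [-0.0004 -0.0002  0.0273] turn -0.0
```

View pics/d1.png

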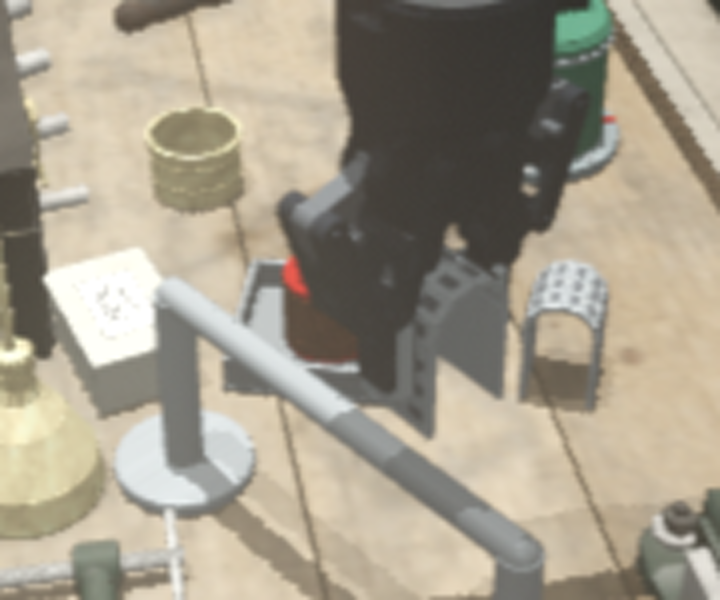

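View pics/d2.png

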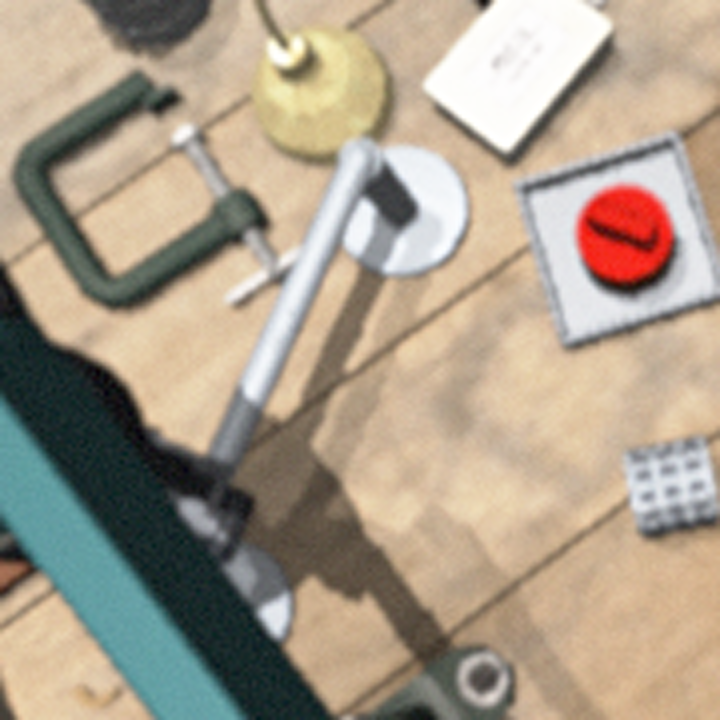

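Run:
```python
from h import *
x=np.array([.477,.879]);u=np.array([-.879,.477]);c=np.array([533,407.])
for a in(-20,20):
  for b in(-20,20):
    print(a,b,((proj("side",(*(c+a*x+b*u),158))-[220,160])*4).round(0))
```

```text
-20 -20 [433. 342.]
-20 20 [505. 390.]
20 -20 [360. 386.]
20 20 [432. 437.]
```

Emit:
carry_out --plan '[[[0, 0.001, 0.01, 0], [0, 0, 0.01, 0], [0, 0, 0.008, 0], [0, 0, 0.008, 0], [0, 0, 0.008, 0], [0, 0, 0.006, 0], [0, 0, 0, 0], [0, 0, 0, 0]]]'

```text
time_s: 47.4
position: [534.0, 407.6, 124.3]
ee_rot: [[-0.879, 0.477, 0.001], [0.477, 0.879, 0.001], [-0.0, 0.001, -1.0]]
wrist_force: [0.1, 0.4, -0.1]
grip_width: 0.473
```

```bash
python3 go.py 533.2 406.6 71.5 61.5
python3 - <<'E'
from h import *
s=imaging.snapshot("side");crop(s,260,200,380,310,6,"pics/d3.png")
E
```

```text
t 47.4 pos [534.  407.6 124.3] psi 61.5 tilt [0.001 0.001] F [ 0.1  0.4 -0.1] grip mm 40.4 j6 -29.0
shift tool (m) [ 0.0002 -0.0013  0.0528] turn 0.0
```

View pics/d3.png

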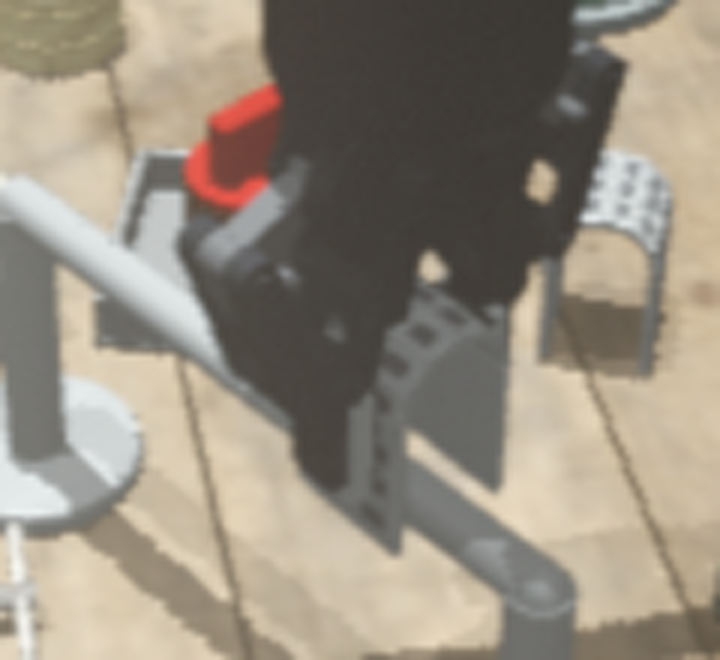

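Emit:
carry_out --plan '[[[0, 0, 0.01, 0], [0, 0, 0.01, 0], [0, 0, 0.01, 0], [0, 0, 0.01, 0], [0, 0, 0.006, 0], [0, 0, 0.003, 0], [0, 0, 0, 0], [0, 0, 0, 0]]]'

```text
time_s: 48.45
position: [534.1, 407.7, 75.4]
ee_rot: [[-0.879, 0.477, 0.001], [0.477, 0.879, 0.001], [-0.001, 0.001, -1.0]]
wrist_force: [0.4, -0.5, -1.1]
grip_width: 0.471
```

```bash
python3 go.py 533.2 406.6 71.5 61.5
```

```text
t 48.45 pos [534.1 407.7  75.4] psi 61.5 tilt [0.001 0.001] F [ 0.4 -0.5 -1.1] grip mm 40.2 j6 -29.0
shift tool (m) [ 0.0003 -0.0014  0.0039] turn 0.0
```

Emit:
carry_out --plan '[[[0, 0, 0.002, 0], [0, 0, 0.0015, 0], [0, 0, 0, 0], [0, 0, 0, 0], [0, 0, 0, 0], [0, 0, 0, 0], [0, 0, 0, 0], [0, 0, 0, 0]]]'

```text
time_s: 49.45
position: [533.8, 407.5, 71.4]
ee_rot: [[-0.879, 0.477, 0.0], [0.477, 0.879, 0.0], [-0.0, 0.0, -1.0]]
wrist_force: [-0.3, -0.8, -0.6]
grip_width: 0.467
```

Emit:
carry_out --plan '[[[0, 0, 0, 0], [0, 0, 0, 0], [0, 0, 0, 0], [0, 0, 0, 0], [0, 0, 0, 0], [0, 0, 0, 0], [0, 0, 0, 0], [0, 0, 0, 0]]]' --gripper 0.06

```text
time_s: 50.45
position: [533.8, 407.5, 71.3]
ee_rot: [[-0.879, 0.477, 0.0], [0.477, 0.879, 0.0], [0.0, 0.0, -1.0]]
wrist_force: [-0.3, 0.0, -0.9]
grip_width: 0.704
```

Emit:
carry_out --plan '[[[0, 0, -0.01, 0], [0, 0, -0.02, 0], [0, 0, -0.03, 0], [0, 0, -0.03, 0], [0, 0, -0.03, 0], [0, 0, 0, 0], [0, 0, 0, 0], [0, 0, 0, 0]]]'

```text
time_s: 51.45
position: [533.1, 407.0, 189.2]
ee_rot: [[-0.879, 0.477, -0.003], [0.477, 0.879, -0.002], [0.002, -0.003, -1.0]]
wrist_force: [0.4, 0.7, -0.3]
grip_width: 0.704
```

```bash
python3 go.py 518.5 202 150 9
python3 - <<'E'
from h import *
s=imaging.snapshot("side");crop(s,260,200,380,310,6,"pics/d4.png")
s=np.load("s5.npy");t=np.load("t5.npy")
crop(s,345,220,380,270,12,"pics/d5.png"); crop(t,285,240,330,285,12,"pics/d6.png")
E
```

```text
t 51.45 pos [533.1 407.  189.2] psi 61.5 tilt [-0.003 -0.002] F [ 0.4  0.7 -0.3] grip mm 60.1 j6 -29.0
shift tool (m) [-0.085  -0.187   0.0396] turn 52.5
```

View pics/d4.png

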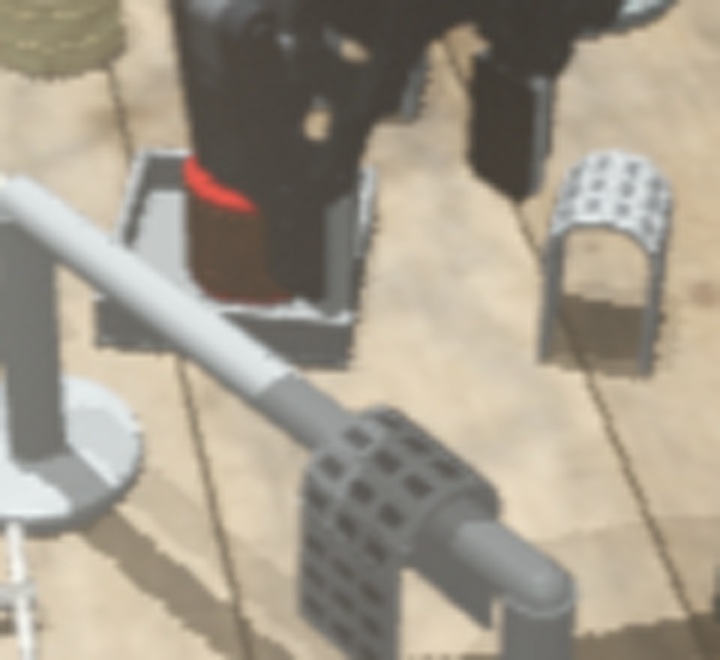

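View pics/d5.png

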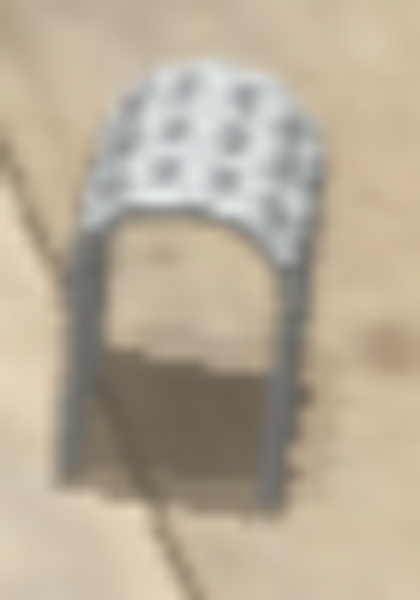

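View pics/d6.png

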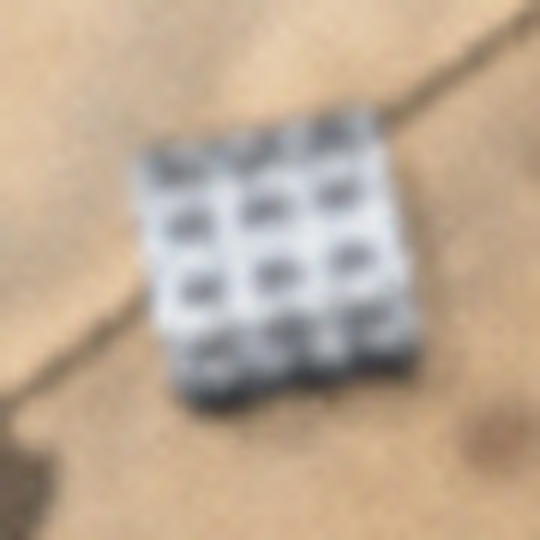

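Run:
```python
from meas import *
f=lambda x,y:pl("side",(345+x/12-.46,220+y/12-.46),0)[:2]
a,b=f(57,488),f(282,514)
print(a,b,np.linalg.norm(b-a),np.degrees(np.arctan2(*(a-b)[::-1])))
g=lambda x,y,z:pl("top",(285+x/12-.46,240+y/12-.46),z)[:2]
for p,q in(((190,225),(340,190)),((205,290),(350,255)),((140,155),(375,105))):
    d=g(*q,60)-g(*p,60);print(np.degrees(np.arctan2(d[1],d[0]))+90)
d=g(140,160,50)-g(180,390,40);print(np.degrees(np.arctan2(d[1],d[0])))
print(g(278,240,64))
```

```text
[536.85831953 227.74038342] [498.19264039 221.62777481] 39.14586475890478 8.98347163495754
6.297874333183302
6.704526647789294
5.205327042152206
3.060296519351282
[519.17304205 199.79276898]
```

```bash
python3 go.py 519.5 202.5 100 7
```

```text
t 51.5 pos [533.1 407.  189.2] psi 61.5 tilt [-0.003 -0.002] F [-0.7 -0.3  0.9] grip mm 60.2 j6 -29.0
shift tool (m) [-0.0857 -0.186   0.0896] turn 54.5
```

Emit:
carry_out --plan '[[[-0.01, -0.02, 0, 0], [-0.02, -0.04, 0, 0], [-0.02, -0.045, 0, 0], [-0.02, -0.045, 0, 0], [-0.0155, -0.036, 0, 0], [0, 0, 0, 10], [0, 0, 0, 10], [0, 0, 0, 10]]]'

```text
time_s: 52.5
position: [519.8, 202.8, 190.1]
ee_rot: [[-0.518, 0.856, -0.002], [0.856, 0.518, -0.0], [0.001, -0.002, -1.0]]
wrist_force: [-0.4, -0.8, 0.2]
grip_width: 0.701
```

Emit:
carry_out --plan '[[[0, 0, 0, 10], [0, 0, 0, 10], [0, 0, 0, 4.5], [0, 0, 0.03, 0], [0, 0, 0.04, 0], [0, 0, 0.03, 0], [0, 0, 0.02, 0], [0, 0, 0, 0]]]'

```text
time_s: 53.5
position: [518.0, 202.6, 68.1]
ee_rot: [[-0.122, 0.992, -0.007], [0.992, 0.122, -0.002], [-0.001, -0.007, -1.0]]
wrist_force: [-0.1, 0.4, -0.3]
grip_width: 0.702
```

```bash
python3 go.py 519.5 202.5 14.4 7;python3 - <<'E'
from h import *
s=imaging.snapshot("side");crop(s,300,160,420,280,5,"pics/d7.png")
E
```

```text
t 53.5 pos [518.  202.6  68.1] psi 7.0 tilt [-0.007 -0.002] F [-0.1  0.4 -0.3] grip mm 59.9 j6 8.5
shift tool (m) [-0.0002  0.0018  0.0537] turn 0.0
```

View pics/d7.png

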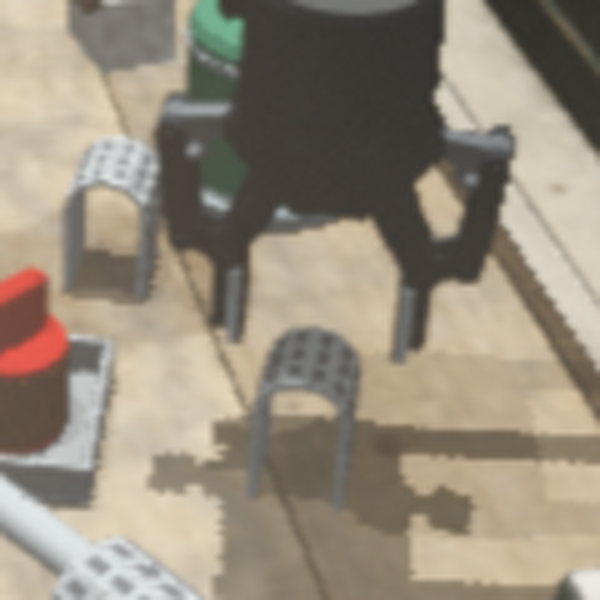

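Emit:
carry_out --plan '[[[0, 0, 0.01, 0], [0, 0, 0.012, 0], [0, 0, 0.012, 0], [0, 0, 0.012, 0], [0, 0, 0.009, 0], [0, 0, 0, 0], [0, 0, 0, 0], [0, 0, 0, 0]]]'

```text
time_s: 54.55
position: [520.8, 203.4, 17.0]
ee_rot: [[-0.122, 0.992, 0.001], [0.992, 0.122, 0.0], [0.0, 0.001, -1.0]]
wrist_force: [0.3, -0.2, 0.1]
grip_width: 0.699
```

Emit:
carry_out --plan '[[[0, 0, 0, 0], [0, 0, 0, 0], [0, 0, 0, 0], [0, 0, 0, 0], [0, 0, 0, 0], [0, 0, 0, 0], [0, 0, 0, 0], [0, 0, 0, 0]]]' --gripper 0

```text
time_s: 55.55
position: [520.7, 203.3, 17.0]
ee_rot: [[-0.122, 0.992, 0.001], [0.992, 0.122, 0.0], [0.0, 0.001, -1.0]]
wrist_force: [-0.3, -0.6, 4.3]
grip_width: 0.469
```

Emit:
carry_out --plan '[[[0, 0, -0.01, 0], [0, 0, -0.02, 0], [0, 0, -0.03, 0], [0, 0, -0.03, 0], [0, 0, -0.03, 0], [0, 0, -0.03, 0], [0, 0, -0.01, 0], [0, 0, 0, 0]]]'

```text
time_s: 56.55
position: [520.3, 203.2, 176.3]
ee_rot: [[-0.122, 0.992, 0.0], [0.992, 0.122, 0.0], [0.0, 0.0, -1.0]]
wrist_force: [0.0, 0.5, -0.9]
grip_width: 0.468
```

```bash
python3 go.py 585 380 172 61.5;python3 - <<'E'
from h import *
s=imaging.snapshot("side");crop(s,300,110,420,280,4,"pics/d8.png")
E
```

```text
t 56.55 pos [520.3 203.2 176.3] psi 7.0 tilt [0. 0.] F [ 0.   0.5 -0.9] grip mm 40.0 j6 8.5
shift tool (m) [0.1675 0.0858 0.0043] turn -54.5
```

View pics/d8.png

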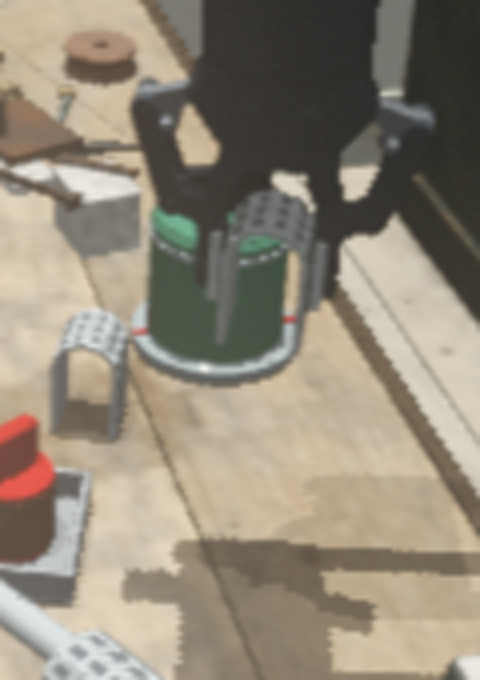

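Emit:
carry_out --plan '[[[0.018, 0.009, 0, 0], [0.03, 0.0155, 0, 0], [0.036, 0.0185, 0, 0], [0.036, 0.0185, 0, 0], [0.03, 0.0155, 0, 0], [0.0175, 0.0088, 0, 0], [0, 0, 0, -9], [0, 0, 0, -9]]]'

```text
time_s: 57.6
position: [584.3, 381.5, 173.6]
ee_rot: [[-0.429, 0.903, -0.003], [0.903, 0.429, -0.001], [0.0, -0.003, -1.0]]
wrist_force: [1.1, 0.3, -1.2]
grip_width: 0.471
```

Emit:
carry_out --plan '[[[0, 0, 0, -9], [0, 0, 0, -9], [0, 0, 0, -9], [0, 0, 0, -9.5], [0, 0, 0, 0], [0, 0, 0, 0], [0, 0, 0, 0], [0, 0, 0, 0]]]'

```text
time_s: 58.6
position: [584.9, 380.0, 176.3]
ee_rot: [[-0.879, 0.477, -0.0], [0.477, 0.879, 0.0], [0.0, 0.0, -1.0]]
wrist_force: [-0.3, -0.7, -1.5]
grip_width: 0.474
```

```bash
python3 go.py 584.9 380 122 61.5;python3 - <<'E'
from h import *
s=imaging.snapshot("side");crop(s,240,160,380,310,5,"pics/e1.png")
E
```

```text
t 58.6 pos [584.9 380.  176.3] psi 61.5 tilt [-0.  0.] F [-0.3 -0.7 -1.5] grip mm 40.5 j6 -33.1
shift tool (m) [ 0.     -0.      0.0543] turn -0.0
```

View pics/e1.png

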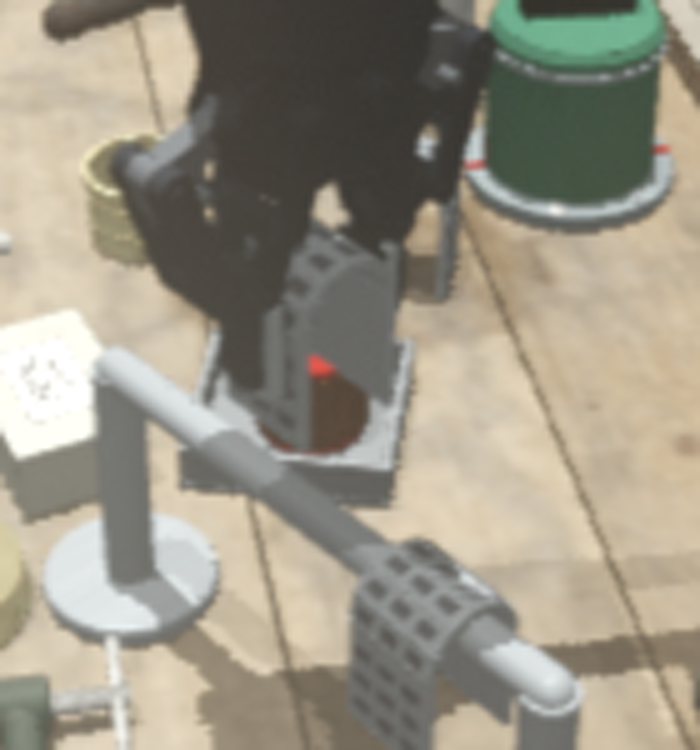

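Well aligned with gap to the first screen. Descend.

Emit:
carry_out --plan '[[[0, 0, 0.01, 0], [0, 0, 0.01, 0], [0, 0, 0.01, 0], [0, 0, 0.009, 0], [0, 0, 0.008, 0], [0, 0, 0.006, 0], [0, 0, 0, 0], [0, 0, 0, 0]]]'

```text
time_s: 59.65
position: [585.2, 380.1, 123.8]
ee_rot: [[-0.879, 0.477, 0.001], [0.477, 0.879, 0.0], [-0.0, 0.001, -1.0]]
wrist_force: [0.1, -0.5, -0.6]
grip_width: 0.468
```

Emit:
carry_out --plan '[[[0, 0, 0.01, 0], [0, 0, 0.01, 0], [0, 0, 0.01, 0], [0, 0, 0.01, 0], [0, 0, 0.006, 0], [0, 0, 0.002, 0], [0, 0, 0, 0], [0, 0, 0, 0]]]'

```text
time_s: 60.65
position: [585.3, 380.1, 76.0]
ee_rot: [[-0.879, 0.477, 0.001], [0.477, 0.879, 0.001], [-0.001, 0.001, -1.0]]
wrist_force: [-0.0, -0.3, -1.6]
grip_width: 0.472
```

```bash
python3 go.py 584.9 380 74 61.5
```

```text
t 60.65 pos [585.3 380.1  76. ] psi 61.5 tilt [0.001 0.001] F [-0.  -0.3 -1.6] grip mm 40.3 j6 -33.2
shift tool (m) [ 0.0003 -0.0003  0.002 ] turn 0.0
```

Emit:
carry_out --plan '[[[0, 0, 0.0015, 0], [0, 0, 0, 0], [0, 0, 0, 0], [0, 0, 0, 0], [0, 0, 0, 0], [0, 0, 0, 0], [0, 0, 0, 0], [0, 0, 0, 0]]]'

```text
time_s: 61.65
position: [584.9, 380.0, 73.9]
ee_rot: [[-0.879, 0.477, 0.0], [0.477, 0.879, 0.0], [-0.0, 0.0, -1.0]]
wrist_force: [-1.1, 0.4, -0.3]
grip_width: 0.467
```

Emit:
carry_out --plan '[[[0, 0, 0, 0], [0, 0, 0, 0], [0, 0, 0, 0], [0, 0, 0, 0], [0, 0, 0, 0], [0, 0, 0, 0], [0, 0, 0, 0], [0, 0, 0, 0]]]' --gripper 0.06

```text
time_s: 62.65
position: [584.9, 380.0, 73.8]
ee_rot: [[-0.879, 0.477, -0.0], [0.477, 0.879, 0.0], [0.0, 0.0, -1.0]]
wrist_force: [-0.3, 0.3, -0.4]
grip_width: 0.701
```

Emit:
carry_out --plan '[[[0, 0, -0.01, 0], [0, 0, -0.02, 0], [0, 0, -0.03, 0], [0, 0, -0.03, 0], [0, 0, -0.03, 0], [0, 0, 0, 0], [0, 0, 0, 0], [0, 0, 0, 0]]]'

```text
time_s: 63.65
position: [584.2, 379.5, 191.6]
ee_rot: [[-0.879, 0.477, -0.003], [0.477, 0.879, -0.002], [0.002, -0.003, -1.0]]
wrist_force: [0.6, -0.9, 0.5]
grip_width: 0.705
```

Run:
```python
from h import *
s=imaging.snapshot("side");crop(s,240,190,380,310,5,"pics/e2.png")
s=np.load("s5.npy");t=np.load("t5.npy")
crop(s,305,180,345,230,12,"pics/e3.png"); crop(t,340,170,385,215,12,"pics/e4.png")
```

```text
(no output)
```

View pics/e2.png

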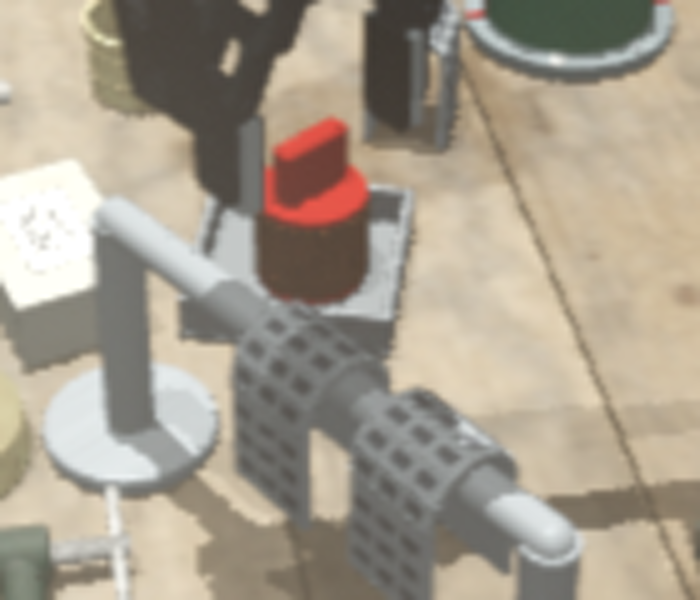

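View pics/e3.png

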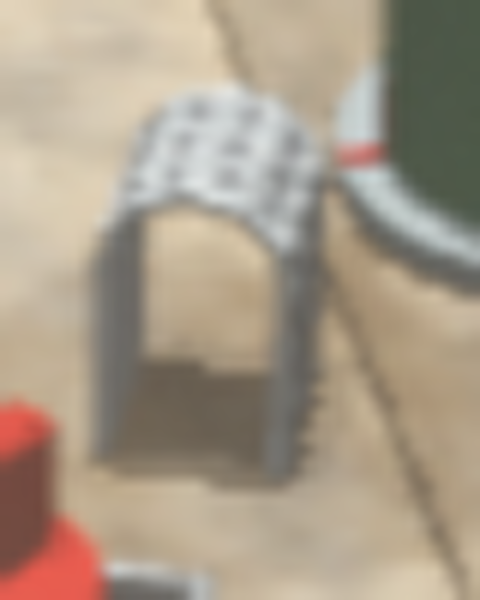

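View pics/e4.png

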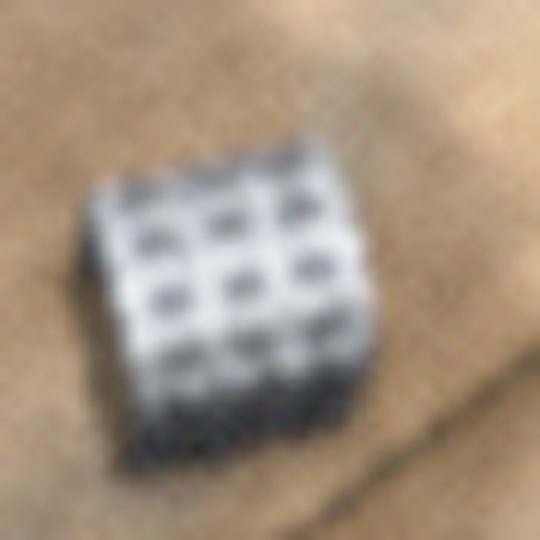

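```bash
python3 - <<'E'
from meas import *
f=lambda x,y:pl("side",(305+x/12-.46,180+y/12-.46),0)[:2]
a,b=f(92,462),f(294,478)
d=(a-b);print(a,b,np.linalg.norm(d),np.degrees(np.arctan2(*d[::-1])), (a+b)/2-20*np.array([-d[1],d[0]])/np.linalg.norm(d))
g=lambda x,y,z:pl("top",(340+x/12-.46,170+y/12-.46),z)[:2]
for p,q in(((155,243),(298,208)),((172,300),(315,268)),((95,195),(320,150))):
    d=g(*q,60)-g(*p,60);print(np.degrees(np.arctan2(d[1],d[0]))+90)
print(g(235,258,64))
E
python3 go.py 638 87 120 7
```

```text
[658.04819358 111.06469674] [618.70559273 103.15640981] 40.12955573247198 11.365607684441674 [642.31827092  87.5027604 ]
7.230449379071345
6.037753066469605
4.763364457276779
[639.79343729  85.1569445 ]
t 63.7 pos [584.2 379.6 191.6] psi 61.5 tilt [-0.003 -0.002] F [ 0.   0.  -0.5] grip mm 60.1 j6 -33.2
shift tool (m) [-0.1869 -0.2313  0.0719] turn 54.5
```

Emit:
carry_out --plan '[[[-0.015, -0.018, 0, 0], [-0.03, -0.036, 0, 0], [-0.036, -0.045, 0, 0], [-0.036, -0.045, 0, 0], [-0.036, -0.045, 0, 0], [-0.025, -0.03, 0, 0], [-0.011, -0.012, 0, 0], [0, 0, 0, 0]]]'

```text
time_s: 64.7
position: [640.9, 85.6, 193.5]
ee_rot: [[-0.878, 0.479, -0.001], [0.479, 0.878, 0.0], [0.001, 0.0, -1.0]]
wrist_force: [-0.4, 0.3, 0.6]
grip_width: 0.705
```

Emit:
carry_out --plan '[[[0, 0, 0, 10], [0, 0, 0, 10], [0, 0, 0, 10], [0, 0, 0, 10], [0, 0, 0, 10], [0, 0, 0, 4], [0, 0, 0, 0], [0, 0, 0, 0]]]'

```text
time_s: 65.7
position: [640.7, 88.0, 193.7]
ee_rot: [[-0.134, 0.991, -0.0], [0.991, 0.134, 0.0], [0.0, -0.0, -1.0]]
wrist_force: [-0.0, -0.5, 0.6]
grip_width: 0.7
```

Emit:
carry_out --plan '[[[0, 0, 0.03, 0], [0, 0, 0.03, 0], [0, 0, 0.03, 0], [0, 0, 0.02, 0], [0, 0, 0.01, 0], [0, 0, 0, 0], [0, 0, 0, 0], [0, 0, 0, 0]]]'

```text
time_s: 66.7
position: [641.8, 86.8, 75.3]
ee_rot: [[-0.131, 0.991, 0.003], [0.991, 0.131, 0.0], [-0.0, 0.003, -1.0]]
wrist_force: [0.5, 0.5, -0.3]
grip_width: 0.704
```

```bash
python3 go.py 640 86.5 16 7.5;python3 - <<'E'
from h import *
s=imaging.snapshot("side");crop(s,270,120,390,240,5,"pics/e5.png")
E
```

```text
t 66.7 pos [641.8  86.8  75.3] psi 7.5 tilt [0.003 0.   ] F [ 0.5  0.5 -0.3] grip mm 60.1 j6 -4.8
shift tool (m) [-0.0001 -0.002   0.0593] turn 0.0
```

View pics/e5.png

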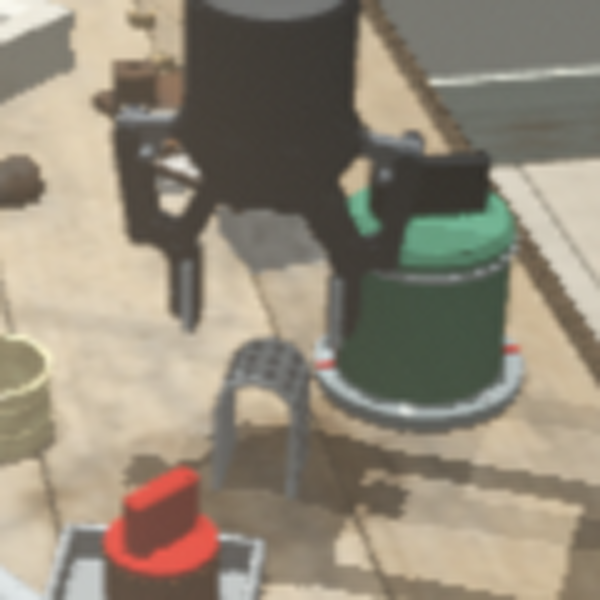

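Emit:
carry_out --plan '[[[0, -0.001, 0.01, 0], [0, 0, 0.013, 0], [0, 0, 0.013, 0], [0, 0, 0.013, 0], [0, 0, 0.01, 0], [0, 0, 0, 0], [0, 0, 0, 0], [0, 0, 0, 0]]]'

```text
time_s: 67.75
position: [640.6, 86.7, 15.7]
ee_rot: [[-0.131, 0.991, 0.002], [0.991, 0.131, 0.0], [-0.0, 0.002, -1.0]]
wrist_force: [0.2, 0.1, -0.1]
grip_width: 0.705
```

Emit:
carry_out --plan '[[[0, 0, 0, 0], [0, 0, 0, 0], [0, 0, 0, 0], [0, 0, 0, 0], [0, 0, 0, 0], [0, 0, 0, 0], [0, 0, 0, 0], [0, 0, 0, 0]]]' --gripper 0

```text
time_s: 68.75
position: [640.6, 86.7, 15.7]
ee_rot: [[-0.131, 0.991, 0.002], [0.991, 0.131, 0.0], [0.0, 0.002, -1.0]]
wrist_force: [1.1, 0.3, 5.4]
grip_width: 0.466
```

Emit:
carry_out --plan '[[[0, 0, -0.01, 0], [0, 0, -0.02, 0], [0, 0, -0.03, 0], [0, 0, -0.03, 0], [0, 0, -0.03, 0], [0, 0, -0.03, 0], [0, 0, -0.015, 0], [0, 0, 0, 0]]]'

```text
time_s: 69.75
position: [640.6, 86.6, 181.6]
ee_rot: [[-0.131, 0.991, 0.003], [0.991, 0.131, 0.0], [-0.0, 0.003, -1.0]]
wrist_force: [-0.1, 0.5, -1.1]
grip_width: 0.471
```

```bash
python3 go.py 635.7 352.2 178 61.5
```

```text
t 69.75 pos [640.6  86.6 181.6] psi 7.5 tilt [0.003 0.   ] F [-0.1  0.5 -1.1] grip mm 40.2 j6 -4.9
shift tool (m) [0.2639 0.03   0.0036] turn -54.0
```

Emit:
carry_out --plan '[[[0.02, 0.002, 0, 0], [0.04, 0.005, 0, 0], [0.045, 0.005, 0, 0], [0.045, 0.005, 0, 0], [0.045, 0.005, 0, 0], [0.04, 0.005, 0, 0], [0.02, 0.002, 0, 0], [0.009, 0.001, 0, 0]]]'

```text
time_s: 70.75
position: [634.2, 353.5, 178.2]
ee_rot: [[-0.133, 0.991, -0.002], [0.991, 0.133, -0.001], [-0.001, -0.002, -1.0]]
wrist_force: [0.1, -0.1, -1.2]
grip_width: 0.469
```

Emit:
carry_out --plan '[[[0, 0, 0, -9], [0, 0, 0, -9], [0, 0, 0, -9], [0, 0, 0, -9], [0, 0, 0, -9], [0, 0, 0, -9], [0, 0, 0, 0], [0, 0, 0, 0]]]'

```text
time_s: 71.75
position: [635.3, 351.5, 179.8]
ee_rot: [[-0.878, 0.48, -0.0], [0.48, 0.878, -0.0], [-0.0, -0.0, -1.0]]
wrist_force: [0.8, 0.3, -1.2]
grip_width: 0.465
```

```bash
python3 go.py 635.7 352.2 124 61.5;python3 - <<'E'
from h import *
s=imaging.snapshot("side");crop(s,240,150,380,300,5,"pics/e6.png")
E
```

```text
t 71.75 pos [635.3 351.5 179.8] psi 61.3 tilt [-0. -0.] F [ 0.8  0.3 -1.2] grip mm 39.7 j6 -36.9
shift tool (m) [-0.      0.0008  0.0558] turn -0.2
```

View pics/e6.png

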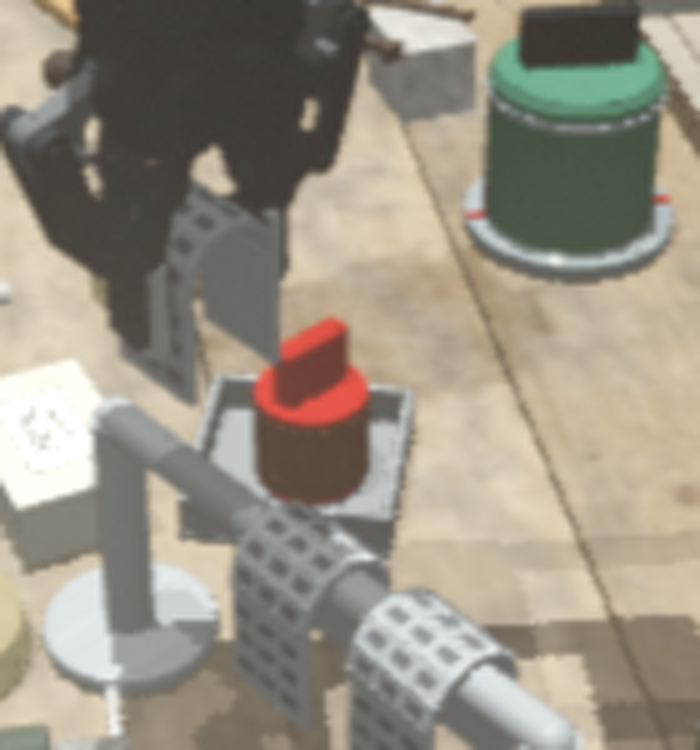

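Emit:
carry_out --plan '[[[0, 0.0005, 0.01, 0], [0, 0, 0.01, 0], [0, 0, 0.01, 0], [0, 0, 0.01, 0], [0, 0, 0.009, 0], [0, 0, 0.006, 0], [0, 0, 0, 0], [0, 0, 0, 0]]]'

```text
time_s: 72.8
position: [635.6, 352.9, 125.4]
ee_rot: [[-0.879, 0.477, 0.001], [0.477, 0.879, 0.0], [-0.001, 0.001, -1.0]]
wrist_force: [-0.6, 0.4, -1.0]
grip_width: 0.466
```

```bash
python3 go.py 635.7 352.2 72.7 61.5;python3 - <<'E'
from h import *
s=imaging.snapshot("side");crop(s,240,150,380,300,5,"pics/e7.png")
E
```

```text
t 72.8 pos [635.6 352.9 125.4] psi 61.5 tilt [0.001 0.   ] F [-0.6  0.4 -1. ] grip mm 39.8 j6 -37.0
shift tool (m) [-0.0004 -0.0006  0.0527] turn 0.0
```

View pics/e7.png

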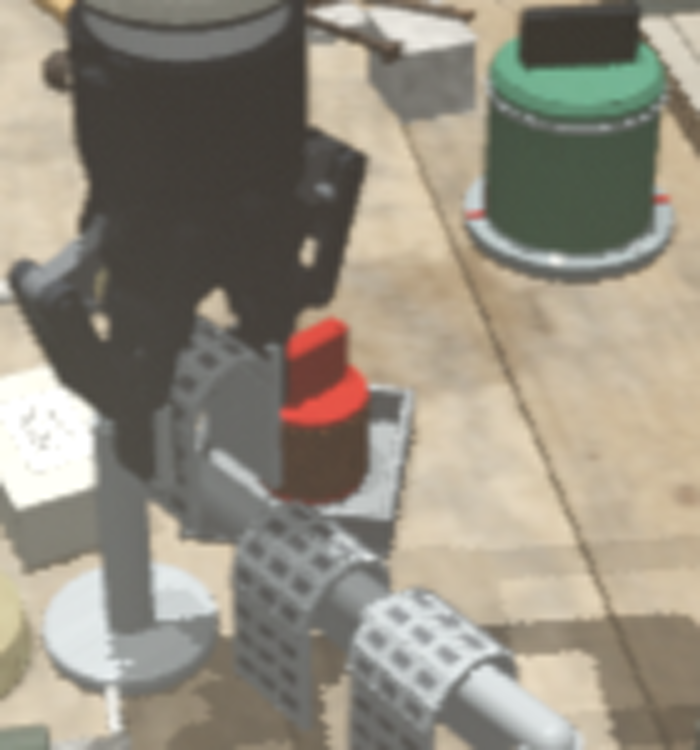

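Emit:
carry_out --plan '[[[0, 0, 0.01, 0], [0, 0, 0.01, 0], [0, 0, 0.01, 0], [0, 0, 0.01, 0], [0, 0, 0.007, 0], [0, 0, 0.003, 0], [0, 0, 0.0015, 0], [0, 0, 0, 0]]]'

```text
time_s: 73.85
position: [635.6, 352.8, 73.7]
ee_rot: [[-0.879, 0.477, 0.001], [0.477, 0.879, 0.0], [-0.0, 0.001, -1.0]]
wrist_force: [-0.0, -1.2, -1.8]
grip_width: 0.466
```

Emit:
carry_out --plan '[[[0, 0, 0, 0], [0, 0, 0, 0], [0, 0, 0, 0], [0, 0, 0, 0], [0, 0, 0, 0], [0, 0, 0, 0], [0, 0, 0, 0], [0, 0, 0, 0]]]'

```text
time_s: 74.85
position: [635.4, 352.7, 73.3]
ee_rot: [[-0.879, 0.477, -0.0], [0.477, 0.879, 0.0], [0.0, 0.0, -1.0]]
wrist_force: [-0.0, 0.7, -1.7]
grip_width: 0.469
```

Emit:
carry_out --plan '[[[0, 0, 0, 0], [0, 0, 0, 0], [0, 0, 0, 0], [0, 0, 0, 0], [0, 0, 0, 0], [0, 0, 0, 0], [0, 0, 0, 0], [0, 0, 0, 0]]]' --gripper 0.06

```text
time_s: 75.85
position: [635.3, 352.7, 73.3]
ee_rot: [[-0.879, 0.477, -0.0], [0.477, 0.879, 0.0], [0.0, 0.0, -1.0]]
wrist_force: [-0.7, -0.1, 0.2]
grip_width: 0.706
```

Emit:
carry_out --plan '[[[0, 0, -0.01, 0], [0, 0, -0.02, 0], [0, 0, -0.03, 0], [0, 0, -0.03, 0], [0, 0, -0.03, 0], [0, 0, -0.03, 0], [0, -0.03, -0.03, 0], [0, -0.04, 0, 0]]]'

```text
time_s: 76.85
position: [603.1, 291.7, 259.6]
ee_rot: [[-0.88, 0.476, 0.01], [0.476, 0.88, 0.004], [-0.007, 0.008, -1.0]]
wrist_force: [0.2, 0.3, 0.8]
grip_width: 0.7
```

Emit:
carry_out --plan '[[[0, -0.04, 0, 0], [0, -0.04, 0, 0], [0, -0.04, 0, 0], [0, -0.04, 0, 0], [0, -0.04, 0, 0], [0, 0, 0, 0], [0, 0, 0, 0], [0, 0, 0, 0]]]'

```text
time_s: 77.85
position: [507.1, 116.2, 253.8]
ee_rot: [[-0.88, 0.476, 0.001], [0.476, 0.88, 0.0], [-0.001, 0.001, -1.0]]
wrist_force: [0.1, -0.2, -0.4]
grip_width: 0.703
```

```bash
python3 go.py;python3 - <<'E'
from h import *
s=imaging.snapshot("side");crop(s,230,140,400,300,4,"pics/f1.png")
t=imaging.snapshot("top");cv2.imwrite("pics/f2.png",t[:,:,::-1]);crop(t,140,120,300,320,3,"pics/f3.png")
E
```

```text
t 77.85 pos [507.1 116.2 253.8] psi 61.6 tilt [0.001 0.   ] F [ 0.1 -0.2 -0.4] grip mm 60.0 j6 -54.9
```

View pics/f1.png

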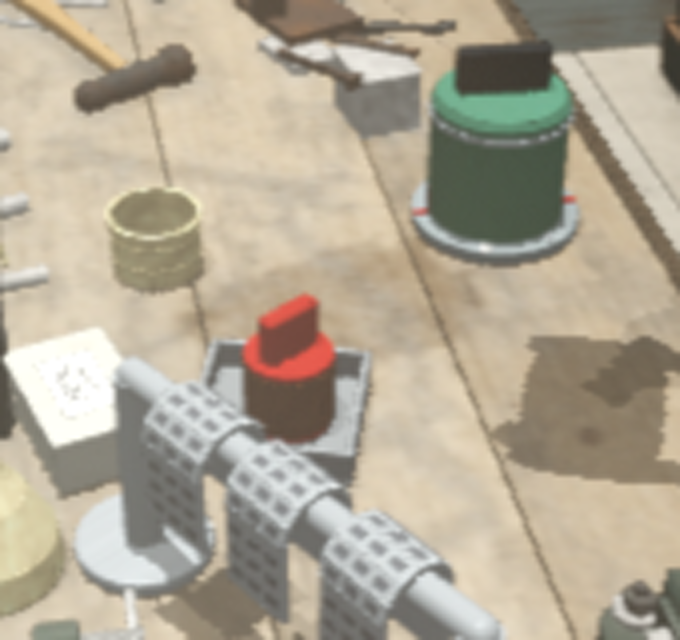

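View pics/f2.png

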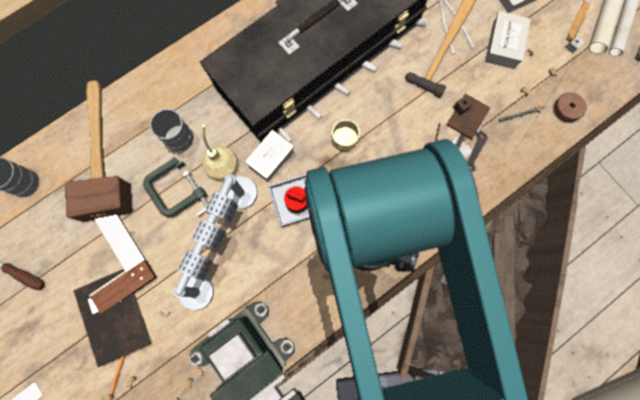

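View pics/f3.png

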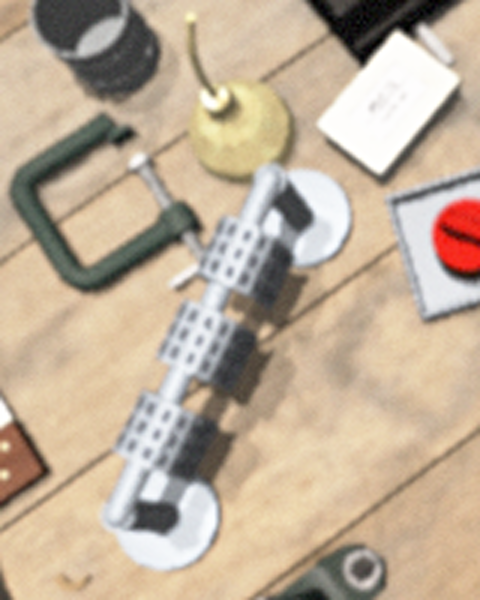

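Run:
```python
from meas import *
t=np.load("t5.npy");H=hsv(t);yy,xx=np.mgrid[:400,:640]
m=(xx>408)&(xx<440)&(yy>185)&(yy<225)&(H[...,2]<80)
for st,ce,mm in comps(m,40):
    P=plane_pts("top",mm,125);w,v=np.linalg.eigh(np.cov(P.T));print(st,P.mean(0),np.degrees(np.arctan2(v[1,1],v[0,1]))%180)
m=(xx>400)&(xx<450)&(yy>180)&(yy<230)&(H[...,0]>65)&(H[...,0]<90)&(H[...,1]>110)&(H[...,2]>110)
for st,ce,mm in comps(m,100): print(plane_pts("top",hullfill(mm),95).mean(0))
```

```text
[412 190  24  30 237] [586.25716234 -20.46018695] 26.572740324651193
[589.62446891 -23.25751095]
```

The bar measures 26.6° against marks at 27.9°, and the hood is within 1 mm of the bowl's axis. I'm handing in.

```bash
python3 -c "
from cell import arm
print(arm.close_job())"
```

```text
the job is handed in; nothing more can be done
None
```

The filter is changed and all three screens hang on the drain bar. I handed the job in at about 78 s of the 210 s allowed; no verdict was reported.

- **Cartridges:** the used red-capped one stands in the grey tray. The fresh blue-capped one was lowered into the collar without contact and looked seated and upright before the hood went on.
- **Hood:** I set it over the bowl with its bar at the white marks and turned it clockwise. The wrist torque rose to about 0.9 N·m at the stop. The top camera then put it within 1 mm of the bowl's axis, with the bar at 26.6° against the red marks at 27.9°. The limit is 0.17 rad (9.7°).
- **Screens:** the last pictures from both cameras show all three astride the bar between the posts, with gaps between them.
- **Bystanders:** the brass tin and the cardboard box look unmoved in the last pictures. The gripper was clear of everything when I handed in.

- **Camera disagreement:** the two cameras differed by 2 to 4 mm on some positions, mainly along y, so I used values between the two. No grasp or placing needed mending.
- **Not rechecked:** the hood angle was measured right after I let go of it. At the end I checked the hood only by eye in the side view, because the arm hid it from above.

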